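# Clamp the glued blocks in the turnbuckle press and start the cure timer

### The job

The willow blocks on the bench are freshly glued up and must cure under pressure: lay all of them flat on the bed of the press, side by side between its two jaws with their long sides reaching across the gap from jaw to jaw, then turn the turnbuckle by its tommy bars until it is fully tight and both jaws grip every block. Then start the cure timer by pressing its keys fully down one at a time, first the round one, then the square one, then the oblong one. Leave the glue bottle and the tin of tacks alone.

Things in the scene. Friction and masses are not known exactly. Their poses are not given: they have to be found in the camera images.
- willow_1_center (a point): centre of a plain willow block, 40 (its x) x 52 (its y) x 30 mm (its z, up), 0.06 kg, lying loose on the bench at the start with its centre 15 mm up; two to four such blocks, all alike, are present (None if absent, or while the fingers hold it)
- willow_2_center (a point): centre of a plain willow block, 40 (its x) x 52 (its y) x 30 mm (its z, up), 0.06 kg, lying loose on the bench at the start with its centre 15 mm up; two to four such blocks, all alike, are present (None if absent, or while the fingers hold it)
- willow_3_center (a point): centre of a plain willow block, 40 (its x) x 52 (its y) x 30 mm (its z, up), 0.06 kg, lying loose on the bench at the start with its centre 15 mm up; two to four such blocks, all alike, are present (None if absent, or while the fingers hold it)
- willow_4_center (a point): centre of a plain willow block, 40 (its x) x 52 (its y) x 30 mm (its z, up), 0.06 kg, lying loose on the bench at the start with its centre 15 mm up; two to four such blocks, all alike, are present (None if absent, or while the fingers hold it)
- press: flat press, fixed: wooden bed 160 (x) x 355 mm (y), 18 mm thick; origin on the bench under it (bed from y = -175 to +180 mm). Two low jaws along y close on each other along x, always equally far from x = 0. Blocks lie on the bed (18 mm above the bench) between the jaws, at y -167 to +30 mm, x = 0. The turnbuckle stands over the bed at y = +130 mm
- front_jaw: wooden jaw on the press's -x side (nearer the robot): 22 mm wide, 197 mm long, top 28 mm above the bench. Origin: middle of the top edge of its inner face (press y = -68.5 mm); the gap is the distance between the two jaws' origins. A steel tail carries a lug (to 97 mm above the bench) with a screw into one end of the turnbuckle
- back_jaw: the jaw on the press's +x side, mirror image of the front jaw; origin likewise on its inner face
- turnbuckle_axis (a point): middle of the turnbuckle body, on its axis, 80 mm above the bench; axes are the press's. The body (26 mm thick, 56 mm long along x) has four steel tommy bars 9 mm thick with 12 mm black ball ends, 58 mm long from the axis, at right angles to it and one another, in the plane x = 0. The jaws' lugs stand at least 43 mm to either side in x
- turnbuckle (a joint): turn in rad, grows as it tightens (right-handed about press +x: the top bar moves towards -y, the jaws); at 0 the bars point along press +z, -z, +y, -y. Starts at 0.2 to 2.0. Gap = 76 mm - 1.910 mm x value; jaws meet 52 mm blocks at 12.57, the thread ends at 12.99, firmly tight. Needs 0.12 N m (3 to 5 N at a bar), stays where left, turns back too
- timer: grey cure timer, fixed, 66 (its x) x 158 (its y) x 22 mm, a small blank display towards +x; origin under its middle. Three black keys in a row along its y at x = -10 mm, tops 8 mm above the casing
- round_key_top (a point): middle of the top of the round key, 24 mm across, in the middle of the row, 30 mm above the bench when up; springs back
- square_key_top (a point): middle of the top of the square key, 22 x 22 mm, 50 mm to the -y side of the round one
- bar_key_top (a point): middle of the top of the oblong key, 16 x 34 mm, 50 mm to the +y side of the round one
- round_key (a joint): how far the round key is pressed, m: 0 up, 0.005 fully down (about 4 N); counts as pressed beyond 0.0035
- square_key (a joint): how far the square key is pressed, m, likewise
- bar_key (a joint): how far the oblong key is pressed, m, likewise
- glue: white glue bottle, 39 mm wide, 128 mm tall, standing; a bystander, to be left alone; origin at its base
- tin: shallow round tin of tacks, 65 mm across, 19 mm high; a bystander, to be left alone; origin under its middle
Mind the look-alikes: they are no part of the job. What is shaped like the part that bears willow_1_center but yellow is not meant. What is shaped like the part that bears willow_3_center but turquoise is not meant.

How it is judged:
By the outcome, as a careful person would: the job done as asked, in the order asked, and still so for the second after the job is handed in, with the robot touching nothing.
Of willow_1, willow_2, willow_3, willow_4 only 2 to 4 are there at a start; the rules pass over those that are not, and their reading is None.
At some moment in a run one of willow_1, willow_2, willow_3, willow_4 may be knocked a few centimetres aside while the robot is not near it.
Once in a run the grip may slacken for a moment while it holds something.
It also fails if it takes over 210 s, if anything falls off the work surface, if the arm or the gripper's body presses on something with over 40 N, if the wrist force passes 120 N, or if a joint passes its speed limit or range.

### The arm

A 6-joint arm with a two-finger parallel gripper is mounted at the origin on a cart in front of the work surface, level with it; the furniture and walls round the work are solid. World frame = base frame: x ahead of the robot, y to its left, z up, the work surface at z = 0. Lengths are in m, angles in rad, forces in N, time in s.
With the tool pointing down it reaches from about 0.3 to 0.875 m from the base axis. Payload 4.2 kg.
Tool frame: the origin (TCP) lies between the finger pads; the fingertips stand 25 mm ahead of it and the grasp point (between the pads) lies 6 mm ahead of it (nose_length is the distance from the TCP to the fingertips, in m); z points along the fingers, y is the line along which they close (so a half turn about z gives the same grasp; the last joint's range is limited). The gripper opens to 85 mm and grips with 20 to 120 N. Pads are 22 mm wide; open, the fingers measure 114 mm over their backs; the gripper's body (76 mm by 85 mm) begins 54 mm behind the grasp point. The pads swing forward as they close: fully open they stand 13 mm farther back than shut.
Start: joints at [-1.227, 0.32, 1.565, -0, 1.257, -0.02], TCP at [0.205, -0.537, 0.256] pointing down, gripper open.
Joint ranges: [-3.11, 3.11], [-0.84, 2.01], [0.21, 2.61], [-1.34, 4.49], [0.05, 2.63], [-2.56, 2.56]. Speed limits (rad/s): [2.57, 2.57, 3.14, 3.14, 3.14, 3.14].

### API

Orientations are given as a unit quaternion [w, x, y, z].
In Python, from cell import get_state, read_camera, finish_job, find_in, masks_of, tip_of, nose_length gives the robot as it stands.
- The arm moves only by the tool servo_tool, never from a script. Its argument "motion" is a list of rows, each a list of 5 numbers: the finger opening in mm, from 0 to 85.4, then the shift along the tool's x, y, z in mm, then the turn about the tool's z in rad. A call has 1 to 8 rows; each row shifts and turns the commanded pose from where the row before left it, along the tool's axes as they then stand; what a row does not reach is not made up. A row lasts 1/12 s, in which the tool goes at most 41.7 mm and 7.16 degrees, less where a joint would pass 70% of its speed; a pose out of reach is approached as far as the arm can. A call is refused whole if a number of a shift passes 41.7 or a number of a turn 0.125, either way. A call with a gripper value outside its range is refused whole. The fingers move at their own pace and stop on an object; the grip force is fixed at half the most. Time passes only in rows, so rows that do not move let the fingers close. It gives the time, the measured TCP pose, the force, the opening and the grip force at its end, in the units of the state.
- get_state(): the state, without advancing time (a new reading comes with each control period).
- read_camera(name): name is "scene" or "top"; returns a dict with "frame" (400x640x3 uint8, blue, green, red), "vertical_fov" (degrees; the focal length in pixels is half the picture's height over the tangent of half this angle, whatever the lens; pixels are square), "cx", "cy" (the principal point, pixels), "T" (4x4, takes a point from camera to world coordinates). Camera axes: x right, y up, looking along -z (the intrinsics and any distortion apply to the point x, -y, -z); pixel columns grow to the right and rows downward; lengths in m; the calibration is good to about 2 mm. A picture is of the moment at which its call begins. There is no depth.
- finish_job(): hands the job in; it is judged then, once.
Trained networks look in the newest picture that a camera, given by its name, has taken for a name from the list of things; names that differ only in an ending like _2 or _b are one class to them, and where a whole thing is asked for, a point or a joint stands for the part that bears it (a point fixed in the world has none). Each returns a list of dicts, best first, with "p" (0 to 1); they miss things now and then, are a little off and sometimes report something else, mostly with a low value. They report only what shows in the picture. A call takes as long as a camera call. They do not tell look-alikes from the thing itself.
- find_in(label, camera): "bbox" ([centre column, centre row, width, height] in pixels, round what is visible of it).
- masks_of(label, camera): "mask" (400x640 bool, what is visible of it) and "bbox" ([centre column, centre row, width, height] in pixels, round what is visible of it).
- tip_of(label, camera): "uv" ([column, row] in pixels: a listed point, or the origin of a listed thing).
The state is a dict: "time_s": time; "qpos": joint angles; "qvel": joint speeds; "joint_efforts": joint torques, N m; "tcp_pos": TCP position; "ee_rot": TCP orientation; "wrist_force": force on the tool from outside, world axes, zero at the start; "moment": the same for the moment, N m; "opening": finger opening in m; "finger_force": force on a finger pad.
Only numpy, scipy, OpenCV 4.12 (cv2) and the standard library are available. Lean on these libraries where they do the work, as an engineer would, in place of code of your own. Each camera call takes 0.05 s, during which the arm holds its last target. There are 200 camera calls.

## Working session

There is one attempt and no reset: what is moved stays moved. The work goes in short steps, Python scripts to look and compute and a tool call to move; the robot and the scene stay as the last step left them, time stands still between calls to the robot, and variables do not carry over. Pictures are saved under pics/ and viewed, at most 14 in all, crops included, and the job is handed in when it is done.

Besides the shell and the picture viewer there is one more tool, called after ">>>" in YAML: its name, and indented under it one key for each argument. servo_tool: Moves the arm, as the interface text tells. Its arguments: {"type":"object","properties":{"motion":{"type":"array","items":{"type":"array","items":{"type":"number"}}}},"required":["motion"]}

```bash
mkdir -p pics; ls; cat > h.py <<'E'
import numpy as np, cv2
from cell import *
def cam(n):
    c=read_camera(n); return c
def K(c):
    f=200/np.tan(np.radians(c["vertical_fov"])/2); return f
def ray(c,uv):
    f=K(c); d=np.array([(uv[0]-c["cx"])/f,-(uv[1]-c["cy"])/f,-1.0])
    T=np.array(c["T"]); return T[:3,3],T[:3,:3]@d
def at_z(c,uv,z):
    o,d=ray(c,uv); return o+d*(z-o[2])/d[2]
def px(c,p):
    T=np.array(c["T"]); q=T[:3,:3].T@(np.array(p)-T[:3,3]); f=K(c)
    return np.array([c["cx"]-f*q[0]/q[2], c["cy"]+f*q[1]/q[2]])
E
python3 - <<'E'
from h import *
print(get_state())
for n in ("scene","top"):
    c=cam(n); cv2.imwrite(f"pics/{n}0.png",c["frame"]); print(n,{k:v for k,v in c.items() if k!="frame"})
    for l,z in [("willow_1_center",.015),("front_jaw",.028),("back_jaw",.028),("press",0),("turnbuckle_axis",.08),("timer",0),("round_key_top",.03),("square_key_top",.03),("bar_key_top",.03),("glue",0),("tin",0)]:
        for r in tip_of(l,n):
            if r["p"]>.2: print(l,round(r["p"],2),np.round(r["uv"],1),np.round(at_z(c,r["uv"],z),4)[:2])
E
```

```text
pics
{'time_s': 0.0, 'qpos': array([-1.22702131e+00,  3.20263843e-01,  1.56568482e+00,  1.38068596e-05,
        1.25737815e+00, -2.00050951e-02]), 'qvel': array([-9.17361374e-04,  8.82397570e-05, -9.84126235e-05, -7.56932783e-04,
       -5.59241447e-04,  1.84034793e-03]), 'joint_efforts': array([-1.02451511e-03, -4.15525961e+01, -2.34166503e+01, -2.46892996e-04,
        8.28231219e-03,  7.75689017e-06]), 'tcp_pos': array([ 0.20444595, -0.53696244,  0.25549608]), 'ee_rot': array([-8.56803004e-04,  9.83503576e-01,  1.80886603e-01, -1.33275752e-04]), 'wrist_force': array([-0.41336241,  0.05956061, -0.02467172]), 'moment': array([-0.02581456, -0.01102323, -0.02062374]), 'finger_force': 0.0, 'opening': 0.08538564080172423}
scene {'vertical_fov': 43.39958759391533, 'cx': 312.66958197413027, 'cy': 202.2038393617885, 'T': array([[ 0.89643804,  0.21716501, -0.38631359, -0.07108399],
       [-0.44316694,  0.4365664 , -0.78295137, -1.31464543],
       [-0.00137811,  0.8730688 ,  0.48759509,  0.8179844 ],
       [ 0.        ,  0.        ,  0.        ,  1.        ]])}
willow_1_center 0.68 [330.8 
[... 861 characters left out ...]
.        ]])}
willow_1_center 0.71 [386.1 224.4] [ 0.4513 -0.3547]
willow_1_center 0.56 [380.3 253.1] [ 0.3595 -0.3339]
front_jaw 0.59 [281.7 204.7] [ 0.5154 -0.0189]
back_jaw 0.76 [282.7 180.1] [ 0.5959 -0.0215]
press 0.82 [261.3 187.7] [0.5761 0.0514]
press 0.33 [389. 223.] [ 0.4572 -0.3663]
turnbuckle_axis 0.81 [222.4 182.7] [0.5789 0.1629]
timer 0.73 [385.3 195.6] [ 0.5475 -0.3565]
timer 0.68 [335.5 148. ] [ 0.7091 -0.1945]
timer 0.6 [212.2 245.9] [0.3858 0.2078]
round_key_top 0.48 [210.5 247.8] [0.3784 0.206 ]
square_key_top 0.62 [225.7 247.1] [0.3803 0.1577]
bar_key_top 0.37 [195.8 247.2] [0.3805 0.2528]
glue 0.73 [332.3 148.6] [ 0.7071 -0.1838]
tin 0.78 [339.5 264.9] [ 0.3229 -0.2037]
```

```bash
python3 - <<'E'
import cv2
a=cv2.imread("pics/top0.png");cv2.imwrite("pics/t0c.png",cv2.resize(a[100:320,160:460],None,fx=2.66,fy=2.66,interpolation=cv2.INTER_CUBIC))
a=cv2.imread("pics/scene0.png");cv2.imwrite("pics/s0c.png",cv2.resize(a[100:340,180:500],None,fx=2.5,fy=2.5,interpolation=cv2.INTER_CUBIC))
E
```

```text
(no output)
```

View pics/t0c.png

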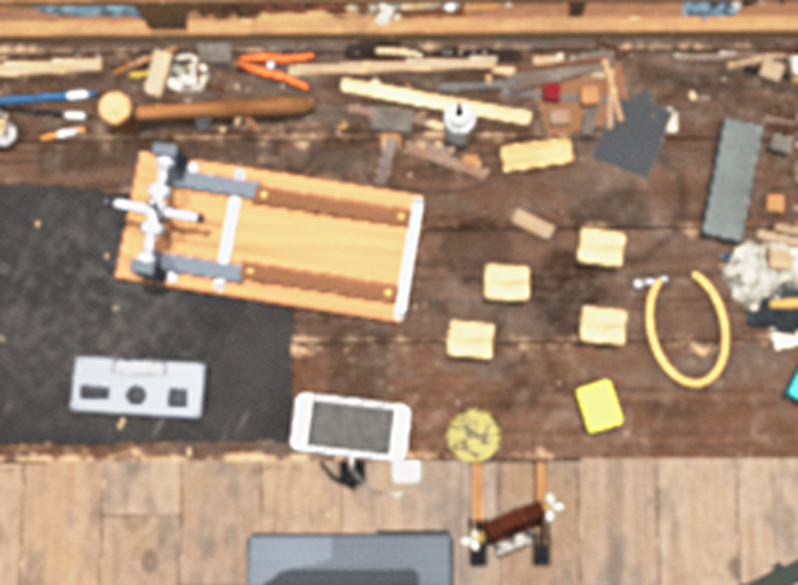

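View pics/s0c.png

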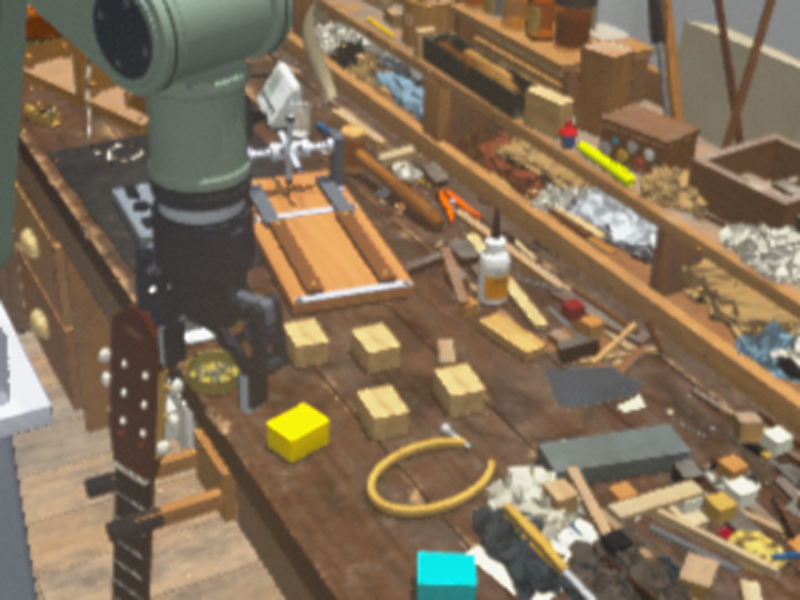

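```bash
cat >> h.py <<'E'
from scipy.optimize import minimize
def corners(x,y,yaw,sx,sy,z0,z1):
    R=np.array([[np.cos(yaw),-np.sin(yaw)],[np.sin(yaw),np.cos(yaw)]])
    return [np.r_[R@[a*sx/2,b*sy/2]+[x,y],z] for a in(-1,1) for b in(-1,1) for z in(z0,z1)]
def render(c,P,box,S=6):
    u0,v0,w,h=box
    q=np.array([(px(c,p)+.5-[u0,v0])*S-.5 for p in P],np.float32)
    hu=cv2.convexHull(q); im=np.zeros((h*S,w*S),np.float32)
    cv2.fillConvexPoly(im,np.round(hu*16).astype(np.int32),1,shift=4)
    return cv2.resize(im,(w,h),interpolation=cv2.INTER_AREA)
def fit(views,x0,sx,sy,z0,z1,yaws):
    "views: list of (cam,mask)"
    V=[]
    for c,m in views:
        r=cv2.boundingRect(m.astype(np.uint8)); b=(r[0]-8,r[1]-8,r[2]+16,r[3]+16)
        V.append((c,m[b[1]:b[1]+b[3],b[0]:b[0]+b[2]].astype(np.float32),b))
    def cost(p):
        return np.mean([np.abs(render(c,corners(p[0]/100,p[1]/100,p[2]/.5*.5,sx,sy,z0,z1),b)-m).sum()/m.sum() for c,m,b in V])
    best=None
    for y in yaws:
        s=np.array([x0[0]*100,x0[1]*100,y]); sim=np.array([s,s+[1,0,0],s+[0,1,0],s+[0,0,.2]])
        r=minimize(cost,s,method="Nelder-Mead",options=dict(initial_simplex=sim,xatol=.005,fatol=1e-4))
        if best is None or r.fun<best.fun: best=r
    return best.x[0]/100,best.x[1]/100,best.x[2],best.fun
E
python3 - <<'E'
from h import *
print(nose_length() if callable(nose_length) else nose_length)
cs={n:cam(n) for n in("scene","top")}
pts={}
for n,c in cs.items():
    im=c["frame"].copy()
    for l in ["willow_1_center","press","front_jaw","back_jaw","timer","glue","tin"]:
        for r in masks_of(l,n):
            if r["p"]<.2: continue
            m=np.array(r["mask"]); 
            if m.sum()<10: continue
            col=im[m].mean(0) if 0 else c["frame"][m].mean(0)
            print(n,l,round(r["p"],2),np.round(r["bbox"]),m.sum(),col.round())
            cv2.drawContours(im,cv2.findContours(m.astype(np.uint8),0,1)[0],-1,(0,0,255) if l!="press" else (255,0,0),1)
            if l[0]=="w":
                pts.setdefault(n,[]).append((m,at_z(c,r["bbox"][:2],.02)))
    x0,y0=(160,100) if n=="top" else (180,100)
    cv2.imwrite(f"pics/{n}m.png",cv2.resize(im[y0:y0+220,x0:x0+300],None,fx=2.66,fy=2.66,interpolation=cv2.INTER_NEAREST))
for m,p in pts["top"]:
    a=fit([(cs["top"],m)],p,.04,.052,0,.03,(0,.8,1.57,-.8)); print("top",np.round(a,4))
for m,p in pts["scene"]:
    a=fit([(cs["scene"],m)],p,.04,.052,0,.03,(0,.8,1.57,-.8)); print("scene",np.round(a,4))
E
```

```text
0.025
scene willow_1_center 0.84 [331. 265.  24.  22.] 358 [105. 155. 179.]
scene willow_1_center 0.47 [314. 190.  67.  75.] 2685 [104. 143. 184.]
scene press 0.79 [314. 190.  62.  72.] 2790 [104. 142. 183.]
scene front_jaw 0.66 [296. 187.  28.  56.] 370 [ 93. 117. 148.]
scene front_jaw 0.44 [231. 187.  15.  27.] 285 [124. 120. 116.]
scene back_jaw 0.98 [322. 184.  30.  62.] 403 [ 91. 107. 131.]
scene back_jaw 0.26 [266. 249.  20.  20.] 359 [ 72. 115. 129.]
scene timer 0.85 [232. 186.  11.  26.] 254 [129. 124. 120.]
scene glue 0.88 [379. 206.  12.  32.] 329 [121. 142. 159.]
scene tin 0.52 [267. 249.  20.  13.] 295 [ 73. 120. 132.]
top willow_1_center 0.8 [387. 224.  15.   9.] 178 [199. 242. 248.]
top willow_1_center 0.49 [384. 251.  21.  14.] 221 [151. 248. 249.]
top press 0.87 [260. 187. 121.  68.] 5342 [150. 192. 223.]
top front_jaw 0.72 [261. 201.  98.  27.] 803 [136. 156. 187.]
top back_jaw 0.7 [268. 170. 101.  33.] 832 [134. 154. 184.]
top back_jaw 0.69 [334. 147.  11.  15.] 152 [192. 197. 200.]
top timer 0.87 [212. 246.  46.  21.] 1003 [213. 208. 206.]
top glue 0.63 [229. 252.   7.   7.] 46 [127. 123. 121.]
top glue 0.44 [334. 146.  10.  16.] 128 [197. 200. 203.]
top tin 0.85 [338. 264.  20.  21.] 307 [129. 198. 213.]
top [ 0.4594 -0.3542 -0.0048  0.3051]
top [ 0.364  -0.3485  1.8688  0.0931]
scene [ 0.4589 -0.3565 -0.1309  0.0501]
scene [ 0.5807 -0.098  -1.4959  0.8963]
```

View pics/topm.png

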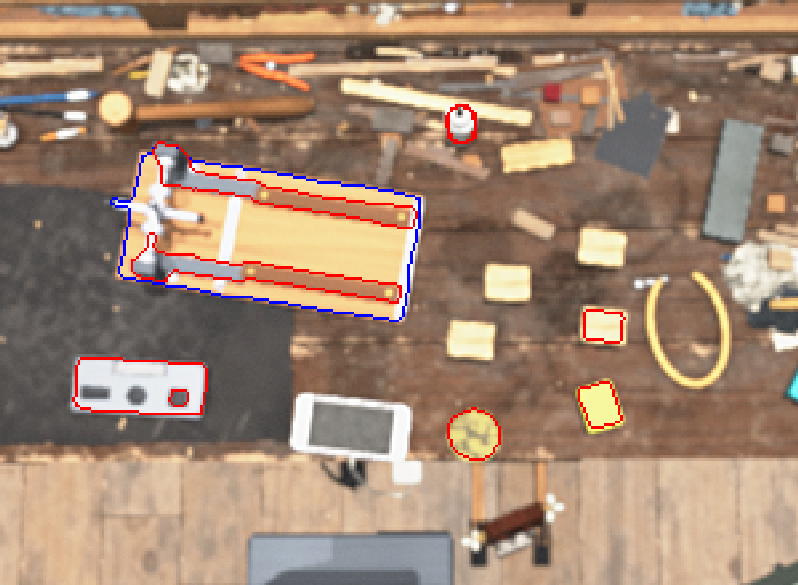

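```bash
cat >> h.py <<'E'
def blobs(c,n,zc=.015,region=(.3,.7,-.52,-.1),extra=0):
    "willow-coloured blobs -> fits"
    f=c["frame"]; hsv=cv2.cvtColor(f,cv2.COLOR_BGR2HSV)
    lo,hi=((10,15,190),(32,115,255)) if n=="top" else ((10,40,118),(32,165,255))
    m=cv2.inRange(hsv,lo,hi); m=cv2.morphologyEx(m,cv2.MORPH_CLOSE,np.ones((3,3)))
    m=cv2.morphologyEx(m,cv2.MORPH_OPEN,np.ones((3,3)))
    k,L,S,C=cv2.connectedComponentsWithStats(m); out=[]
    for i in range(1,k):
        p=at_z(c,C[i],zc)
        if 120<S[i,4]<700 and region[0]<p[0]<region[1] and region[2]<p[1]<region[3]:
            a=fit([(c,L==i)],p,.04,.052,zc-.015,zc+.015,(0,1.57,.8,-.8)); out.append(np.r_[a,S[i,4]])
    return np.array(out)
E
python3 - <<'E'
from h import *
np.set_printoptions(suppress=True,precision=4)
for n in("scene","top"):
    c=cam(n); print(n);print(blobs(c,n))
    for l,s,p in(("press",(.16,.355,0,.018),(.57,.05)),("timer",(.066,.158,0,.022),(.385,.2))):
        r=masks_of(l,n)
        if n=="top" and r: 
            a=fit([(c,np.array(r[0]["mask"]))],p,*s,(0,-.2)); x,y,t=a[:3]
            if l=="press": x,y=x+.0025*np.sin(t),y-.0025*np.cos(t)
            print(l,np.round([x,y,*a[2:]],4))
E
```

```text
scene
[[  0.3271  -0.1901   0.1923   0.5743 222.    ]]
top
[[  0.6724  -0.2799   0.467    0.5594 254.    ]
 [  0.5561  -0.3554  -0.1508   0.0716 227.    ]
 [  0.5127  -0.2392  -0.0473   0.0621 225.    ]
 [  0.4593  -0.3554  -0.1346   0.0665 231.    ]
 [  0.4434  -0.1942  -0.1311   0.0781 230.    ]
 [  0.3621  -0.3475  -1.268    0.2916 179.    ]]
press [ 0.5722  0.0468 -0.1667  0.0314]
timer [ 0.3887  0.2045 -0.0654  0.0607]
```

```bash
cat > plan.py <<'E'
import numpy as np, json
from cell import get_state
def cur():
    s=get_state(); w,x,y,z=s["ee_rot"]
    return np.array(s["tcp_pos"])*1000, np.arctan2(2*(x*y+w*z),1-2*(y*y+z*z)), s
def plan(wps,start=None):
    """wps: (x,y,z mm, phi, opening mm[, max step mm]); prints rows rounded, in calls of 8"""
    p,ph=start if start else cur()[:2]; p=np.array(p,float); rows=[]
    for w in wps:
        g=np.array(w[:3],float); step=w[5] if len(w)>5 else 36
        n=int(max(np.ceil(np.linalg.norm(g-p)/step),np.ceil(abs(w[3]-ph)/.12)))
        if n==0: rows.append([w[4],0,0,0,0])
        for i in range(n):
            d=(g-p)/(n-i); c,s=np.cos(ph),np.sin(ph)
            t=np.round([d@[c,s,0],d@[s,-c,0],-d[2]]); dt=round(-(w[3]-ph)/(n-i),2)
            p=p+t[0]*np.array([c,s,0])+t[1]*np.array([s,-c,0])-t[2]*np.array([0,0,1]); ph-=dt
            rows.append([w[4],*map(int,t),dt])
    for i in range(0,len(rows),8): print(json.dumps(rows[i:i+8]))
    print("end",p.round(1),round(ph,3)); return p,ph
E
python3 - <<'E'
from plan import *
plan([(443.4,-194.2,110,-.131,85)])
E
```

```text
[[85, 27, -18, 11, 0.04], [85, 26, -19, 11, 0.04], [85, 25, -20, 11, 0.04], [85, 24, -21, 11, 0.04], [85, 23, -22, 11, 0.04], [85, 22, -23, 11, 0.04], [85, 22, -24, 11, 0.04], [85, 20, -25, 12, 0.04]]
[[85, 20, -26, 11, 0.03], [85, 19, -26, 12, 0.04], [85, 17, -27, 11, 0.03], [85, 17, -27, 12, 0.04], [85, 16, -28, 11, 0.03]]
end [ 443.7 -194.7  110.3] -0.126
```

>>> servo_tool:
  motion:
    - [85,27,-18,11,0.04]
    - [85,26,-19,11,0.04]
    - [85,25,-20,11,0.04]
    - [85,24,-21,11,0.04]
    - [85,23,-22,11,0.04]
    - [85,22,-23,11,0.04]
    - [85,22,-24,11,0.04]
    - [85,20,-25,12,0.04]

```text
time_s: 2.97
tcp_pos: [0.3523, -0.3256, 0.1672]
ee_rot: [0.0, 1.0, 0.021, 0.001]
wrist_force: [1.3, -0.3, 0.2]
opening: 0.0853
finger_force: 0.0
```

>>> servo_tool:
  motion:
    - [85,20,-26,11,0.03]
    - [85,19,-26,12,0.04]
    - [85,17,-27,11,0.03]
    - [85,17,-27,12,0.04]
    - [85,16,-28,11,0.03]
    - [85,0,0,0,0]

```text
time_s: 3.47
tcp_pos: [0.4453, -0.1908, 0.1087]
ee_rot: [-0.001, 0.998, -0.061, -0.001]
wrist_force: [-0.5, 0.5, -0.1]
opening: 0.0847
finger_force: 0.0
```

```bash
python3 - <<'E'
from h import *; from plan import cur
p,ph,s=cur(); print(p,ph)
c=cam("scene"); f=c["frame"].copy(); P=p/1000
for d in (0,.012,.025): print(d,px(c,P-[0,0,d]).round(1), [px(c,P+k*.0427*np.array([np.sin(ph),-np.cos(ph),0])-[0,0,d]).round(1) for k in(-1,1)])
u,v=px(c,P-[0,0,.03]).astype(int)
cv2.imwrite("pics/g1.png",cv2.resize(f[v-45:v+45,u-60:u+60],None,fx=6,fy=6,interpolation=cv2.INTER_CUBIC)); print(u-60,v-45)
print(blobs(c,"scene"))
E
```

```text
[ 445.25093605 -190.80971549  108.65959305] -0.12261928927604158
0 [300.6 208. ] [array([296. , 201.1]), array([305.4, 215.3])]
0.012 [300.7 211.7] [array([296.1, 204.7]), array([305.4, 219. ])]
0.025 [300.7 215.6] [array([296.2, 208.6]), array([305.5, 223. ])]
240 172
[[ 3.19556044e-01 -1.59467696e-01  1.23960583e+00  9.18046951e-01
   1.61000000e+02]]
```

View pics/g1.png

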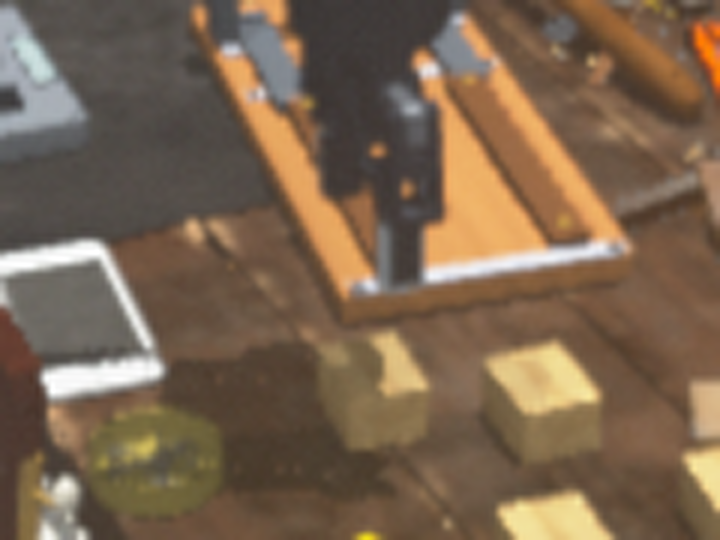

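```bash
python3 - <<'E'
from plan import *
p,ph,s=cur(); print(p,ph,s["qvel"].round(3))
plan([(443.4,-194.2,60,-.131,85),(443.4,-194.2,31,-.131,85,15)])
E
```

```text
[ 444.39004439 -192.60100874  109.41346801] -0.12165664245006483 [-0.056 -0.021 -0.009 -0.023  0.011 -0.027]
[[85, 0, 1, 25, 0.0], [85, -1, 1, 24, 0.01], [85, 0, 0, 15, -0.0], [85, 0, 0, 14, -0.0]]
end [ 443.2 -194.5   31.4] -0.132
```

>>> servo_tool:
  motion:
    - [85,0,0,25,0]
    - [85,0,0,25,0]
    - [85,0,0,19,0]
    - [85,0,0,10,0]
    - [85,0,0,0,0]
    - [40,0,0,0,0]
    - [40,0,0,0,0]
    - [40,0,0,0,0]

```text
time_s: 4.18
tcp_pos: [0.4443, -0.1955, 0.0325]
ee_rot: [0.001, 0.998, -0.063, 0.001]
wrist_force: [-3.4, -0.3, 40.2]
opening: 0.0512
finger_force: 40.3
```

>>> servo_tool:
  motion:
    - [40,0,0,0,0]
    - [40,0,0,0,0]
    - [40,0,0,0,0]
    - [40,0,0,0,0]

```text
time_s: 4.52
tcp_pos: [0.4446, -0.1955, 0.0328]
ee_rot: [0.001, 0.998, -0.063, 0.001]
wrist_force: [-0.9, -1.4, 7.0]
opening: 0.0508
finger_force: 62.4
```

```bash
python3 - <<'E'
from plan import *
plan([(443.4,-194.2,110,-.131,40),(572,45.8,110,1.404,40),(572,45.8,52,1.404,40,22)])
E
```

```text
[[40, 0, 0, -26, 0.0], [40, -1, -1, -26, 0.0], [40, 0, 0, -25, 0.01], [40, 7, -20, 0, -0.12], [40, 10, -19, 0, -0.12], [40, 12, -17, 0, -0.12], [40, 14, -16, 0, -0.12], [40, 15, -14, 0, -0.12]]
[[40, 17, -12, 0, -0.12], [40, 18, -10, 0, -0.12], [40, 19, -8, 0, -0.12], [40, 20, -5, 0, -0.12], [40, 21, -3, 0, -0.11], [40, 21, 0, 0, -0.12], [40, 21, 2, 0, -0.11], [40, 21, 4, 0, -0.12]]
[[40, 0, 0, 19, 0.0], [40, 0, 0, 19, 0.0], [40, 0, 0, 20, 0.0]]
end [571.8  46.1  51.8] 1.404
```

>>> servo_tool:
  motion:
    - [40,0,0,-26,0]
    - [40,0,0,-26,0]
    - [40,0,0,-26,0]
    - [40,7,-20,0,-0.12]
    - [40,10,-19,0,-0.12]
    - [40,12,-17,0,-0.12]
    - [40,14,-16,0,-0.12]
    - [40,15,-14,0,-0.12]

```text
time_s: 5.18
tcp_pos: [0.4929, -0.1006, 0.11]
ee_rot: [0.0, 0.971, 0.238, 0.001]
wrist_force: [0.5, 0.2, -0.1]
opening: 0.0509
finger_force: 62.6
```

>>> servo_tool:
  motion:
    - [40,17,-12,0,-0.12]
    - [40,18,-10,0,-0.12]
    - [40,19,-8,0,-0.12]
    - [40,20,-5,0,-0.12]
    - [40,21,-3,0,-0.11]
    - [40,21,0,0,-0.12]
    - [40,21,2,0,-0.11]
    - [40,21,4,0,-0.12]

```text
time_s: 5.85
tcp_pos: [0.5699, 0.048, 0.1098]
ee_rot: [0.0, 0.759, 0.652, 0.0]
wrist_force: [0.1, -0.0, -1.3]
opening: 0.0507
finger_force: 62.6
```

>>> servo_tool:
  motion:
    - [40,0,0,0,0]
    - [40,0,0,0,0]
    - [40,0,0,0,0]

```text
time_s: 6.1
tcp_pos: [0.5689, 0.0467, 0.1094]
ee_rot: [-0.0, 0.761, 0.649, -0.0]
wrist_force: [-0.8, -0.2, 0.2]
opening: 0.0506
finger_force: 62.6
```

```bash
python3 - <<'E'
from plan import *
from h import *
print(cur()[:2])
for n in("top",):
    c=cam(n);print(blobs(c,n).round(4)); cv2.imwrite("pics/t2.png",cv2.resize(c["frame"][120:300,180:460],None,fx=2.8,fy=2.8,interpolation=cv2.INTER_CUBIC))
plan([(572,45.8,52,1.404,40,22)])
E
```

```text
(array([568.91367274,  46.68046176, 109.35869675]), np.float64(1.41268280076985))
[[ 6.752e-01 -2.900e-01  3.616e+00  5.457e-01  2.620e+02]
 [ 5.561e-01 -3.554e-01 -1.508e-01  7.160e-02  2.270e+02]
 [ 5.127e-01 -2.392e-01 -4.730e-02  6.210e-02  2.250e+02]
 [ 4.594e-01 -3.555e-01 -1.319e-01  6.510e-02  2.320e+02]
 [ 3.626e-01 -3.491e-01 -1.242e+00  2.881e-01  1.800e+02]]
[[40, 0, 1, 19, 0.0], [40, 0, 1, 19, 0.0], [40, 0, 1, 19, 0.01]]
end [571.8  45.9  52.4] 1.402
```

View pics/t2.png

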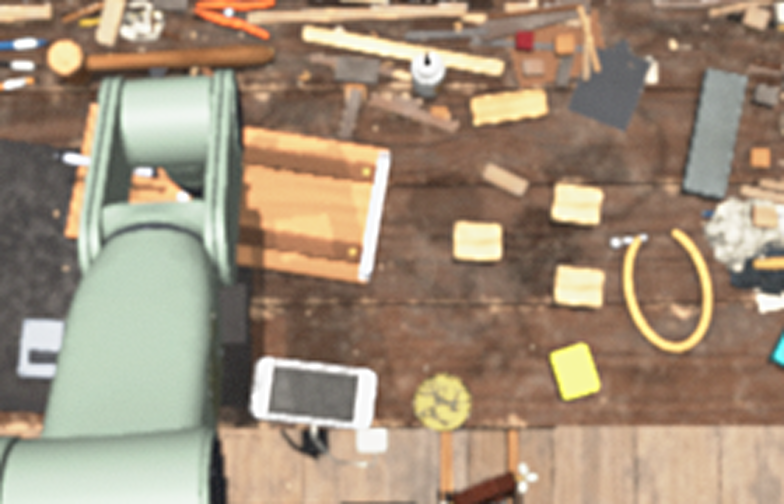

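>>> servo_tool:
  motion:
    - [40,0,1,20,0]
    - [40,0,1,20,0]
    - [40,0,1,12,0]
    - [40,0,0,6,0]
    - [40,0,0,0,0]
    - [40,0,0,0,0]

```text
time_s: 6.65
tcp_pos: [0.5724, 0.0457, 0.0519]
ee_rot: [0.0, 0.761, 0.649, 0.0]
wrist_force: [0.3, 0.4, -0.0]
opening: 0.051
finger_force: 62.7
```

>>> servo_tool:
  motion:
    - [40,0,0,1,0]
    - [40,0,0,0,0]
    - [75,0,0,0,0]
    - [75,0,0,0,0]
    - [75,0,0,0,0]
    - [85,0,0,-20,0]
    - [85,0,0,-30,0]
    - [85,0,0,-30,0]

```text
time_s: 7.32
tcp_pos: [0.5716, 0.0465, 0.1301]
ee_rot: [-0.001, 0.76, 0.649, -0.001]
wrist_force: [0.5, 0.0, -0.8]
opening: 0.085
finger_force: 0.0
```

```bash
python3 - <<'E'
from plan import *
print(cur()[:2])
plan([(512.7,-239.2,110,-.1,85),(512.7,-239.2,32,-.1,85,24)])
E
```

```text
(array([571.62543682,  46.50206145, 130.14154018]), np.float64(1.4136176982954796))
[[85, -22, -1, 2, 0.12], [85, -22, 2, 2, 0.12], [85, -22, 4, 1, 0.12], [85, -21, 7, 2, 0.12], [85, -20, 9, 1, 0.11], [85, -19, 12, 2, 0.12], [85, -18, 14, 1, 0.11], [85, -16, 16, 2, 0.12]]
[[85, -14, 18, 1, 0.11], [85, -12, 19, 2, 0.12], [85, -10, 20, 1, 0.11], [85, -8, 21, 2, 0.12], [85, -5, 23, 1, 0.11], [85, 0, 0, 20, 0.0], [85, 0, 0, 19, 0.0], [85, 0, 0, 20, 0.0]]
[[85, 0, 0, 19, 0.0]]
end [ 512.8 -239.6   32.1] -0.096
```

>>> servo_tool:
  motion:
    - [85,-22,-1,2,0.12]
    - [85,-22,2,2,0.12]
    - [85,-22,4,1,0.12]
    - [85,-21,7,2,0.12]
    - [85,-20,9,1,0.11]
    - [85,-19,12,2,0.12]
    - [85,-18,14,1,0.11]
    - [85,-16,16,2,0.12]

```text
time_s: 7.98
tcp_pos: [0.5367, -0.1293, 0.1172]
ee_rot: [0.0, 0.973, 0.232, -0.0]
wrist_force: [-0.0, -0.4, -0.7]
opening: 0.0852
finger_force: 0.0
```

>>> servo_tool:
  motion:
    - [85,-14,18,1,0.11]
    - [85,-12,19,2,0.12]
    - [85,-10,20,1,0.11]
    - [85,-8,21,2,0.12]
    - [85,-5,23,1,0.11]
    - [85,0,0,0,0]
    - [85,0,0,0,0]

```text
time_s: 8.57
tcp_pos: [0.5133, -0.2404, 0.11]
ee_rot: [-0.0, 0.999, -0.049, -0.0]
wrist_force: [0.5, 0.2, -0.2]
opening: 0.085
finger_force: 0.0
```

```bash
python3 - <<'E'
from plan import *
from h import *
print(cur()[:2])
c=cam("top");print(blobs(c,"top").round(4)); cv2.imwrite("pics/t3.png",cv2.resize(c["frame"][120:300,180:460],None,fx=2.8,fy=2.8,interpolation=cv2.INTER_CUBIC))
print(blobs(c,"top",.033,(.5,.65,-.15,.12)).round(4))
E
```

```text
(array([ 513.30452907, -240.35934868,  109.98497699]), np.float64(-0.09755018276993982))
[[ 6.7420e-01 -2.9040e-01  3.6057e+00  5.4340e-01  2.5300e+02]
 [ 5.5510e-01 -3.6550e-01  1.1332e+00  4.9000e-01  1.5500e+02]
 [ 4.5940e-01 -3.5590e-01 -1.3870e-01  8.4300e-02  2.2200e+02]
 [ 3.6210e-01 -3.4870e-01 -1.2391e+00  3.1720e-01  1.7600e+02]]
[[ 6.2820e-01 -9.9000e-03  5.1420e-01  1.1858e+00  2.9500e+02]]
```

View pics/t3.png

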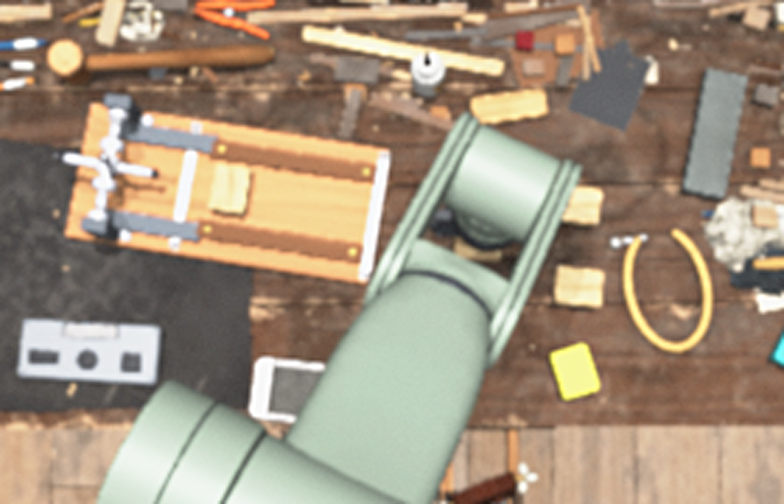

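>>> servo_tool:
  motion:
    - [85,0,-1,26,0]
    - [85,0,0,24,0]
    - [85,0,0,19,0]
    - [85,0,0,9,0]
    - [85,0,0,0,0]
    - [40,0,0,0,0]
    - [40,0,0,0,0]
    - [40,0,0,0,0]

```text
time_s: 9.28
tcp_pos: [0.5148, -0.2388, 0.0338]
ee_rot: [0.001, 0.999, -0.048, 0.001]
wrist_force: [-1.3, 3.3, 43.7]
opening: 0.0511
finger_force: 39.9
```

>>> servo_tool:
  motion:
    - [40,0,0,0,0]
    - [40,0,0,0,0]
    - [40,0,0,0,0]
    - [40,0,0,0,0]

```text
time_s: 9.62
tcp_pos: [0.515, -0.239, 0.0341]
ee_rot: [0.001, 0.999, -0.048, 0.002]
wrist_force: [0.0, 0.8, 6.8]
opening: 0.0512
finger_force: 63.7
```

```bash
python3 - <<'E'
from plan import *
p,ph,s=cur(); print(p,ph,s["opening"],s["wrist_force"])
plan([(*p[:2],110,ph,40),(564.6,1.4,110,1.404,40)],((*p[:2],32),ph))
E
```

```text
[ 514.99872927 -238.9609863    34.07963803] -0.09616716392998034 0.05116829583931914 [0.04999175 0.84892801 6.75121018]
[[40, 0, 0, -26, -0.0], [40, 0, 0, -26, -0.0], [40, 0, 0, -26, -0.0], [40, 2, -19, 0, -0.12], [40, 4, -18, 0, -0.12], [40, 6, -18, 0, -0.11], [40, 8, -17, 0, -0.12], [40, 10, -16, 0, -0.11]]
[[40, 12, -15, 0, -0.12], [40, 14, -13, 0, -0.11], [40, 15, -11, 0, -0.12], [40, 16, -9, 0, -0.11], [40, 17, -8, 0, -0.12], [40, 18, -5, 0, -0.11], [40, 19, -4, 0, -0.12], [40, 19, -1, 0, -0.11]]
end [564.4   1.3 110. ] 1.404
```

>>> servo_tool:
  motion:
    - [40,0,0,-26,0]
    - [40,0,0,-26,0]
    - [40,0,0,-26,0]
    - [40,2,-19,0,-0.12]
    - [40,4,-18,0,-0.12]
    - [40,6,-18,0,-0.11]
    - [40,8,-17,0,-0.12]
    - [40,10,-16,0,-0.11]

```text
time_s: 10.28
tcp_pos: [0.5314, -0.1453, 0.1108]
ee_rot: [0.0, 0.97, 0.242, 0.0]
wrist_force: [0.8, 0.4, -0.8]
opening: 0.0508
finger_force: 62.7
```

>>> servo_tool:
  motion:
    - [40,12,-15,0,-0.12]
    - [40,14,-13,0,-0.11]
    - [40,15,-11,0,-0.12]
    - [40,16,-9,0,-0.11]
    - [40,17,-8,0,-0.12]
    - [40,18,-5,0,-0.11]
    - [40,19,-4,0,-0.12]
    - [40,19,-1,0,-0.11]

```text
time_s: 10.95
tcp_pos: [0.5632, 0.0027, 0.1107]
ee_rot: [0.0, 0.762, 0.648, 0.0]
wrist_force: [-0.5, 0.5, -0.8]
opening: 0.0508
finger_force: 62.7
```

>>> servo_tool:
  motion:
    - [40,0,0,0,0]
    - [40,0,0,0,0]
    - [40,0,0,0,0]

```text
time_s: 11.2
tcp_pos: [0.563, 0.0013, 0.1105]
ee_rot: [0.0, 0.764, 0.645, -0.0]
wrist_force: [-0.4, 0.1, -1.1]
opening: 0.0511
finger_force: 62.8
```

```bash
python3 - <<'E'
from plan import *
print(cur()[:2])
plan([(564.6,1.4,53,1.404,40,20)])
E
```

```text
(array([563.02322917,   1.3123257 , 110.45087807]), np.float64(1.4024741281765396))
[[40, 0, 1, 19, -0.0], [40, 0, 0, 19, -0.0], [40, 0, 1, 19, -0.0]]
end [565.    1.   53.5] 1.402
```

>>> servo_tool:
  motion:
    - [40,0,1,20,0]
    - [40,0,0,20,0]
    - [40,0,1,12,0]
    - [40,0,0,6,0]
    - [40,0,0,0,0]
    - [40,0,0,0,0]

```text
time_s: 11.7
tcp_pos: [0.5648, 0.0004, 0.0531]
ee_rot: [-0.0, 0.764, 0.645, -0.0]
wrist_force: [-2.6, 0.1, 4.0]
opening: 0.0509
finger_force: 63.5
```

>>> servo_tool:
  motion:
    - [40,0,0,1,0]
    - [40,0,0,0,0]
    - [75,0,0,0,0]
    - [75,0,0,0,0]
    - [75,0,0,0,0]
    - [85,0,0,-20,0]
    - [85,0,0,-30,0]
    - [85,0,0,-30,0]

```text
time_s: 12.37
tcp_pos: [0.5645, 0.0012, 0.1311]
ee_rot: [-0.001, 0.764, 0.645, -0.001]
wrist_force: [0.9, -0.3, 0.5]
opening: 0.085
finger_force: 0.0
```

```bash
python3 - <<'E'
from plan import *
print(cur()[:2])
plan([(459.4,-355.5,110,-.135,85)])
E
```

```text
(array([564.49998582,   1.22999064, 131.1442795 ]), np.float64(1.4033425674123838))
[[85, -28, -3, 2, 0.12], [85, -29, 0, 2, 0.12], [85, -28, 3, 2, 0.12], [85, -28, 7, 2, 0.12], [85, -27, 10, 1, 0.12], [85, -25, 13, 2, 0.12], [85, -24, 16, 1, 0.12], [85, -21, 19, 2, 0.12]]
[[85, -19, 21, 1, 0.12], [85, -16, 24, 2, 0.11], [85, -14, 25, 1, 0.12], [85, -11, 27, 2, 0.11], [85, -7, 28, 1, 0.12]]
end [ 459.8 -355.9  110.1] -0.137
```

>>> servo_tool:
  motion:
    - [85,-28,-3,2,0.12]
    - [85,-29,0,2,0.12]
    - [85,-28,3,2,0.12]
    - [85,-28,7,2,0.12]
    - [85,-27,10,1,0.12]
    - [85,-25,13,2,0.12]
    - [85,-24,16,1,0.12]
    - [85,-21,19,2,0.12]

```text
time_s: 13.03
tcp_pos: [0.5, -0.2191, 0.1172]
ee_rot: [0.0, 0.976, 0.217, 0.0]
wrist_force: [0.3, -0.1, 0.1]
opening: 0.085
finger_force: 0.0
```

>>> servo_tool:
  motion:
    - [85,-19,21,1,0.12]
    - [85,-16,24,2,0.11]
    - [85,-14,25,1,0.12]
    - [85,-11,27,2,0.11]
    - [85,-7,28,1,0.12]
    - [85,0,0,0,0]
    - [85,0,0,0,0]

```text
time_s: 13.62
tcp_pos: [0.4601, -0.357, 0.1099]
ee_rot: [-0.0, 0.998, -0.069, -0.0]
wrist_force: [-0.6, 0.4, -0.6]
opening: 0.0852
finger_force: 0.0
```

```bash
python3 - <<'E'
from plan import *
from h import *
print(cur()[:2])
c=cam("top");print(blobs(c,"top").round(4)); a=c["frame"][120:300,180:460]
b=cam("scene")["frame"][130:310,240:420]
cv2.imwrite("pics/t4.png",cv2.resize(np.hstack([a[:,:220],b]),None,fx=2,fy=2,interpolation=cv2.INTER_CUBIC))
E
```

```text
(array([ 460.12302155, -357.02119483,  109.89182451]), np.float64(-0.1383840091997533))
[[  0.6721  -0.2806   0.4691   0.5562 252.    ]
 [  0.5615  -0.344    0.878    0.5362 145.    ]]
```

View pics/t4.png

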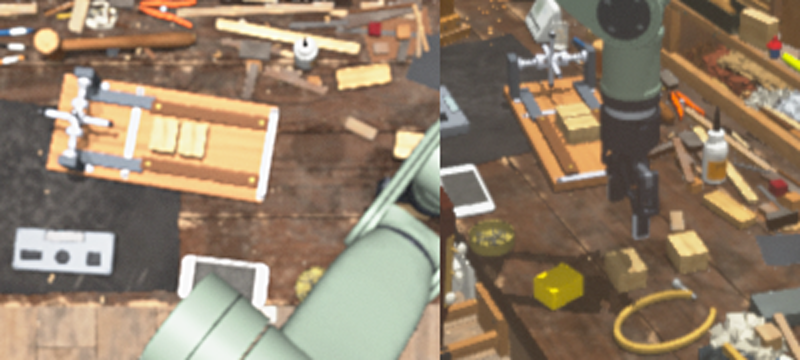

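>>> servo_tool:
  motion:
    - [85,0,-1,26,0]
    - [85,-1,0,24,0]
    - [85,0,0,19,0]
    - [85,0,0,9,0]
    - [85,0,0,0,0]
    - [40,0,0,0,0]
    - [40,0,0,0,0]
    - [40,0,0,0,0]

```text
time_s: 14.38
tcp_pos: [0.4608, -0.355, 0.0338]
ee_rot: [0.001, 0.998, -0.068, 0.001]
wrist_force: [-1.5, 3.1, 44.3]
opening: 0.0513
finger_force: 45.5
```

>>> servo_tool:
  motion:
    - [40,0,0,0,0]
    - [40,0,0,0,0]
    - [40,0,0,0,0]
    - [40,0,0,0,0]

```text
time_s: 14.72
tcp_pos: [0.461, -0.3552, 0.0342]
ee_rot: [0.001, 0.998, -0.068, 0.002]
wrist_force: [0.0, 0.8, 6.7]
opening: 0.0509
finger_force: 62.5
```

```bash
python3 - <<'E'
from plan import *
p,ph,s=cur(); print(p,ph,s["opening"],s["wrist_force"])
plan([(*p[:2],110,ph,40),(557.1,-42.9,110,1.404,40)],((*p[:2],32),ph))
E
```

```text
[ 460.98836014 -355.21264786   34.19462771] -0.13630951752945325 0.05092091242585356 [0.00890694 0.84756377 6.72226292]
[[40, 0, 0, -26, -0.0], [40, 0, 0, -26, -0.0], [40, 0, 0, -26, -0.0], [40, 4, -25, 0, -0.12], [40, 7, -24, 0, -0.12], [40, 10, -23, 0, -0.12], [40, 13, -22, 0, -0.12], [40, 15, -20, 0, -0.12]]
[[40, 17, -18, 0, -0.12], [40, 19, -16, 0, -0.12], [40, 21, -14, 0, -0.12], [40, 23, -11, 0, -0.12], [40, 24, -8, 0, -0.12], [40, 25, -5, 0, -0.11], [40, 25, -2, 0, -0.12], [40, 25, 0, 0, -0.11]]
end [557.2 -42.6 110. ] 1.404
```

>>> servo_tool:
  motion:
    - [40,0,0,-26,0]
    - [40,0,0,-26,0]
    - [40,0,0,-26,0]
    - [40,4,-25,0,-0.12]
    - [40,7,-24,0,-0.12]
    - [40,10,-23,0,-0.12]
    - [40,13,-22,0,-0.12]
    - [40,15,-20,0,-0.12]

```text
time_s: 15.38
tcp_pos: [0.4976, -0.2334, 0.1109]
ee_rot: [0.0, 0.973, 0.232, 0.0]
wrist_force: [1.5, 0.2, -0.7]
opening: 0.0506
finger_force: 62.3
```

>>> servo_tool:
  motion:
    - [40,17,-18,0,-0.12]
    - [40,19,-16,0,-0.12]
    - [40,21,-14,0,-0.12]
    - [40,23,-11,0,-0.12]
    - [40,24,-8,0,-0.12]
    - [40,25,-5,0,-0.11]
    - [40,25,-2,0,-0.12]
    - [40,25,0,0,-0.11]

```text
time_s: 16.05
tcp_pos: [0.5565, -0.0408, 0.1108]
ee_rot: [0.0, 0.762, 0.648, 0.0]
wrist_force: [0.2, -0.1, -0.6]
opening: 0.0507
finger_force: 62.3
```

>>> servo_tool:
  motion:
    - [40,0,0,0,0]
    - [40,0,0,0,0]
    - [40,0,0,0,0]

```text
time_s: 16.3
tcp_pos: [0.5558, -0.0423, 0.1105]
ee_rot: [0.0, 0.764, 0.645, -0.0]
wrist_force: [0.4, 0.5, -1.4]
opening: 0.0505
finger_force: 62.3
```

```bash
python3 - <<'E'
from plan import *
print(cur()[:2])
plan([(557.1,-42.9,53,1.404,40,20)])
E
```

```text
(array([555.81540455, -42.26066705, 110.46102908]), np.float64(1.403006984807123))
[[40, 0, 0, 19, -0.0], [40, 0, 1, 19, -0.0], [40, 0, 0, 19, -0.0]]
end [556.8 -42.4  53.5] 1.403
```

>>> servo_tool:
  motion:
    - [40,0,1,20,0]
    - [40,0,0,20,0]
    - [40,0,1,12,0]
    - [40,0,0,6,0]
    - [40,0,0,0,0]
    - [40,0,0,0,0]

```text
time_s: 16.8
tcp_pos: [0.5575, -0.0435, 0.0531]
ee_rot: [-0.0, 0.764, 0.645, -0.0]
wrist_force: [-2.1, -0.6, 4.3]
opening: 0.0508
finger_force: 61.9
```

>>> servo_tool:
  motion:
    - [40,0,0,0,0]
    - [40,0,0,0,0]
    - [75,0,0,0,0]
    - [75,0,0,0,0]
    - [75,0,0,0,0]
    - [85,0,0,-20,0]
    - [85,0,0,-30,0]
    - [85,0,0,-30,0]

```text
time_s: 17.47
tcp_pos: [0.5575, -0.0423, 0.1322]
ee_rot: [-0.001, 0.764, 0.646, -0.001]
wrist_force: [0.4, 0.3, 0.5]
opening: 0.0847
finger_force: 0.0
```

```bash
python3 - <<'E'
from plan import *
from h import *
print(cur()[:2])
c=cam("top");print(blobs(c,"top").round(4))
plan([(556.1,-355.4,110,-.14,85)])
E
```

```text
(array([557.45421063, -42.25181452, 132.24463883]), np.float64(1.4035460000490891))
[[ 6.742e-01 -2.896e-01  5.082e-01  5.472e-01  2.550e+02]
 [ 5.558e-01 -3.554e-01 -1.652e-01  7.930e-02  2.250e+02]
 [ 3.621e-01 -3.475e-01 -1.268e+00  2.916e-01  1.790e+02]]
[[85, -24, 4, 2, 0.12], [85, -23, 6, 2, 0.12], [85, -22, 9, 2, 0.12], [85, -21, 12, 2, 0.12], [85, -19, 14, 2, 0.12], [85, -18, 16, 2, 0.12], [85, -16, 19, 2, 0.12], [85, -13, 20, 2, 0.12]]
[[85, -11, 22, 3, 0.12], [85, -8, 23, 2, 0.12], [85, -5, 23, 3, 0.11], [85, -3, 24, 2, 0.12], [85, 1, 24, 3, 0.11]]
end [ 556.5 -355.7  110. ] -0.136
```

>>> servo_tool:
  motion:
    - [85,-24,4,2,0.12]
    - [85,-23,6,2,0.12]
    - [85,-22,9,2,0.12]
    - [85,-21,12,2,0.12]
    - [85,-19,14,2,0.12]
    - [85,-18,16,2,0.12]
    - [85,-16,19,2,0.12]
    - [85,-13,20,2,0.12]

```text
time_s: 18.18
tcp_pos: [0.5546, -0.236, 0.116]
ee_rot: [0.0, 0.976, 0.217, 0.0]
wrist_force: [1.1, -0.7, -0.0]
opening: 0.0847
finger_force: 0.0
```

>>> servo_tool:
  motion:
    - [85,-11,22,3,0.12]
    - [85,-8,23,2,0.12]
    - [85,-5,23,3,0.11]
    - [85,-3,24,2,0.12]
    - [85,1,24,3,0.11]
    - [85,0,0,0,0]
    - [85,0,0,0,0]

```text
time_s: 18.77
tcp_pos: [0.553, -0.3563, 0.1025]
ee_rot: [-0.0, 0.998, -0.069, -0.0]
wrist_force: [-0.0, -0.1, 0.1]
opening: 0.0852
finger_force: 0.0
```

```bash
python3 - <<'E'
from plan import *
from h import *
print(cur()[:2])
for n in("top","scene"):
    c=cam(n)
    for r in tip_of("willow_1_center",n):
        if r["p"]>.2: print(n,r["p"],at_z(c,r["uv"],.015).round(4))
E
```

```text
(array([ 552.97172844, -356.31605599,  102.54820088]), np.float64(-0.13726266999566716))
top 0.65 [ 0.3614 -0.34    0.015 ]
scene 0.83 [ 0.3696 -0.3456  0.015 ]
scene 0.53 [ 0.5832 -0.0038  0.015 ]
```

>>> servo_tool:
  motion:
    - [85,1,-1,24,0]
    - [85,1,0,22,0]
    - [85,1,0,16,0]
    - [85,0,0,9,0]
    - [85,0,0,0,0]
    - [40,0,0,0,0]
    - [40,0,0,0,0]
    - [40,0,0,0,0]

```text
time_s: 19.63
tcp_pos: [0.5572, -0.3551, 0.0339]
ee_rot: [0.001, 0.998, -0.068, 0.001]
wrist_force: [-3.0, 2.1, 42.5]
opening: 0.051
finger_force: 36.8
```

>>> servo_tool:
  motion:
    - [40,0,0,0,0]
    - [40,0,0,0,0]
    - [40,0,0,0,0]
    - [40,0,0,0,0]

```text
time_s: 19.97
tcp_pos: [0.5574, -0.3554, 0.0342]
ee_rot: [0.001, 0.998, -0.068, 0.002]
wrist_force: [0.4, 0.9, 6.2]
opening: 0.0507
finger_force: 64.9
```

```bash
python3 - <<'E'
from plan import *
p,ph,s=cur(); print(p,ph,s["opening"],s["wrist_force"])
plan([(*p[:2],110,ph,40),(549.6,-87.3,110,1.404,40)],((*p[:2],32),ph))
E
```

```text
[ 557.42344543 -355.37654309   34.21617548] -0.13627476383075665 0.050700874545422644 [0.42010998 0.94229418 6.16763743]
[[40, 0, 0, -26, -0.0], [40, 0, 0, -26, -0.0], [40, 0, 0, -26, -0.0], [40, -3, -20, 0, -0.12], [40, -1, -21, 0, -0.12], [40, 2, -21, 0, -0.12], [40, 4, -20, 0, -0.12], [40, 6, -20, 0, -0.12]]
[[40, 9, -19, 0, -0.12], [40, 11, -17, 0, -0.12], [40, 13, -16, 0, -0.12], [40, 15, -15, 0, -0.12], [40, 16, -13, 0, -0.12], [40, 17, -10, 0, -0.11], [40, 19, -9, 0, -0.12], [40, 19, -6, 0, -0.11]]
end [549.7 -87.5 110. ] 1.404
```

>>> servo_tool:
  motion:
    - [40,0,0,-26,0]
    - [40,0,0,-26,0]
    - [40,0,0,-26,0]
    - [40,-3,-20,0,-0.12]
    - [40,-1,-21,0,-0.12]
    - [40,2,-21,0,-0.12]
    - [40,4,-20,0,-0.12]
    - [40,6,-20,0,-0.12]

```text
time_s: 20.63
tcp_pos: [0.5534, -0.2503, 0.1104]
ee_rot: [0.0, 0.973, 0.233, 0.0]
wrist_force: [-0.3, 0.8, -0.8]
opening: 0.0506
finger_force: 64.2
```

>>> servo_tool:
  motion:
    - [40,9,-19,0,-0.12]
    - [40,11,-17,0,-0.12]
    - [40,13,-16,0,-0.12]
    - [40,15,-15,0,-0.12]
    - [40,16,-13,0,-0.12]
    - [40,17,-10,0,-0.11]
    - [40,19,-9,0,-0.12]
    - [40,19,-6,0,-0.11]

```text
time_s: 21.3
tcp_pos: [0.5482, -0.0858, 0.1104]
ee_rot: [-0.0, 0.762, 0.648, -0.0]
wrist_force: [0.0, 0.2, -1.6]
opening: 0.0503
finger_force: 64.2
```

>>> servo_tool:
  motion:
    - [40,0,0,0,0]
    - [40,0,0,0,0]
    - [40,0,0,0,0]

```text
time_s: 21.55
tcp_pos: [0.5487, -0.0874, 0.1104]
ee_rot: [0.0, 0.764, 0.645, -0.0]
wrist_force: [-0.3, 0.6, -0.5]
opening: 0.0504
finger_force: 64.2
```

```bash
python3 - <<'E'
from plan import *
print(cur()[:2])
plan([(549.6,-87.3,53,1.404,40,20)])
E
```

```text
(array([548.70388409, -87.38860647, 110.42771291]), np.float64(1.4024951533546421))
[[40, 0, 0, 19, -0.0], [40, 0, 0, 19, -0.0], [40, 0, 1, 19, -0.0]]
end [549.7 -87.6  53.4] 1.402
```

>>> servo_tool:
  motion:
    - [40,0,0,20,0]
    - [40,0,0,20,0]
    - [40,0,1,12,0]
    - [40,0,0,6,0]
    - [40,0,0,0,0]
    - [40,0,0,0,0]

```text
time_s: 22.05
tcp_pos: [0.5492, -0.0882, 0.0532]
ee_rot: [-0.0, 0.764, 0.645, -0.001]
wrist_force: [-3.0, 0.1, 6.7]
opening: 0.0509
finger_force: 65.5
```

>>> servo_tool:
  motion:
    - [40,0,0,0,0]
    - [75,0,0,0,0]
    - [75,0,0,0,0]
    - [75,0,0,0,0]
    - [75,0,0,-20,0]
    - [60,0,0,-30,0]
    - [30,0,0,-35,0]
    - [0,0,0,-35,0]

```text
time_s: 22.72
tcp_pos: [0.5492, -0.0872, 0.1731]
ee_rot: [-0.001, 0.764, 0.645, -0.0]
wrist_force: [0.8, -0.8, -0.3]
opening: 0.0394
finger_force: 0.0
```

>>> servo_tool:
  motion:
    - [0,-36,0,0,0]
    - [0,-36,0,0,0]
    - [0,-36,0,0,0]
    - [0,0,0,0,0]
    - [0,0,0,0,0]
    - [0,0,0,0,0]

```text
time_s: 23.22
tcp_pos: [0.5315, -0.1935, 0.1721]
ee_rot: [-0.0, 0.764, 0.645, 0.0]
wrist_force: [0.5, 0.8, 0.1]
opening: -0.0001
finger_force: 0.0
```

```bash
python3 - <<'E'
from plan import *
from h import *
print(cur()[:2])
P=lambda x,y,z:np.r_[.5722+.986*x+.166*y,.0468-.166*x+.986*y,z]
A=P(0,.130,.08)
out=[]
for n,(s) in (("top",(200,140,110,90)),("scene",(260,130,100,90))):
    c=cam(n); f=c["frame"]
    print(n,"axis px",px(c,A),[ (r["p"],r["uv"],at_z(c,r["uv"],.08)[:2].round(4)) for r in tip_of("turnbuckle_axis",n)])
    out.append(cv2.resize(f[s[1]:s[1]+s[3],s[0]:s[0]+100],None,fx=4,fy=4,interpolation=cv2.INTER_CUBIC))
    if n=="top": print(blobs(c,n,.033,(.5,.65,-.15,.12)).round(4))
cv2.imwrite("pics/t5.png",np.hstack(out))
E
```

```text
(array([ 531.54949976, -193.48143231,  172.10191755]), np.float64(1.4026876166727347))
top axis px [218.67423982 178.06599526] [(0.67, [219.5, 177.6], array([0.5953, 0.1724]))]
[[6.3100e-01 5.4000e-03 2.4302e+00 1.1446e+00 3.3800e+02]]
scene axis px [294.87572543 159.81111553] [(0.88, [293.6, 157.4], array([0.5984, 0.196 ]))]
```

View pics/t5.png

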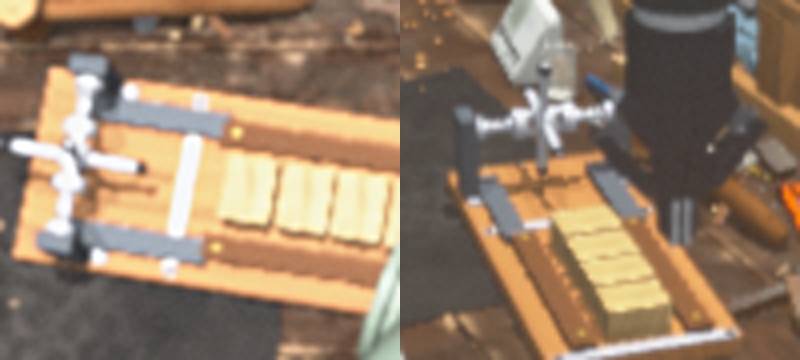

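```bash
cat >> h.py <<'E'
def P(x,y,z): return np.r_[.5722+.986*x+.166*y,.0468-.166*x+.986*y,z]
def bars(c,th,R=.054): return [px(c,P(0,.13-R*np.sin(th+k*np.pi/2),.08+R*np.cos(th+k*np.pi/2))).round(1).tolist() for k in range(4)]
E
python3 - <<'E'
from h import *
for n in("top","scene"):
    c=cam(n)
    for th in(0,.2,.4,.6,.8,1,1.2,1.4): print(n,th,bars(c,th))
E
```

```text
top 0 [[214.8, 174.7], [235.6, 180.8], [222.3, 181.2], [201.8, 175.4]]
top 0.2 [[218.3, 175.3], [235.9, 181.3], [219.0, 180.6], [201.3, 174.7]]
top 0.4 [[221.9, 176.1], [235.5, 181.8], [215.7, 179.9], [201.4, 174.3]]
top 0.6 [[225.3, 176.9], [234.4, 182.1], [212.5, 179.2], [202.3, 173.9]]
top 0.8 [[228.4, 177.7], [232.8, 182.2], [209.4, 178.4], [203.8, 173.7]]
top 1 [[231.1, 178.6], [230.6, 182.1], [206.8, 177.6], [206.0, 173.7]]
top 1.2 [[233.2, 179.4], [228.0, 181.9], [204.5, 176.7], [208.7, 173.9]]
top 1.4 [[234.8, 180.2], [225.0, 181.6], [202.8, 176.0], [211.8, 174.3]]
scene 0 [[294.6, 145.7], [298.9, 166.0], [295.2, 173.5], [291.0, 153.9]]
scene 0.2 [[295.4, 147.1], [298.9, 168.7], [294.4, 172.0], [291.0, 151.3]]
scene 0.4 [[296.2, 149.1], [298.7, 171.0], [293.6, 170.0], [291.2, 149.0]]
scene 0.6 [[296.9, 151.5], [298.3, 172.8], [292.9, 167.7], [291.5, 147.1]]
scene 0.8 [[297.6, 154.3], [297.8, 174.1], [292.3, 165.0], [292.0, 145.7]]
scene 1 [[298.1, 157.3], [297.2, 174.8], [291.8, 162.2], [292.5, 144.9]]
scene 1.2 [[298.5, 160.4], [296.6, 174.9], [291.4, 159.3], [293.2, 144.6]]
scene 1.4 [[298.8, 163.5], [295.8, 174.4], [291.1, 156.3], [293.9, 144.9]]
```

```bash
python3 - <<'E'
from plan import *
from h import P
a=P(0,.152,.19)*1000
plan([(*a[:2],190,1.404,0)])
E
```

```text
[[0, 36, 0, -2, 0.0], [0, 36, 0, -2, 0.0], [0, 36, 0, -2, 0.0], [0, 36, 0, -1, 0.0], [0, 36, 0, -2, 0.0], [0, 36, 0, -1, 0.0], [0, 36, 0, -2, 0.0], [0, 36, 0, -1, 0.0]]
[[0, 36, 0, -2, 0.0], [0, 35, 0, -1, 0.0], [0, 36, 1, -2, 0.0]]
end [597.9 196.8 190.3] 1.405
```

>>> servo_tool:
  motion:
    - [0,36,0,-4,0]
    - [0,36,0,-4,0]
    - [0,36,0,-4,0]
    - [0,36,0,-4,0]
    - [0,36,0,-2,0]
    - [0,36,0,0,0]
    - [0,36,0,0,0]
    - [0,36,0,0,0]

```text
time_s: 24.18
tcp_pos: [0.5794, 0.0928, 0.1905]
ee_rot: [0.0, 0.763, 0.646, 0.0]
wrist_force: [0.9, -0.4, -0.5]
opening: 0.0001
finger_force: 0.0
```

>>> servo_tool:
  motion:
    - [0,36,0,0,0]
    - [0,35,0,0,0]
    - [0,36,1,0,0]
    - [0,0,0,0,0]
    - [0,0,0,0,0]
    - [0,0,0,0,0]

```text
time_s: 24.68
tcp_pos: [0.5978, 0.1959, 0.19]
ee_rot: [0.0, 0.763, 0.646, -0.001]
wrist_force: [1.0, 0.7, 0.9]
opening: -0.0003
finger_force: 0.0
```

```bash
cat > pp.py <<'E'
from plan import *
import numpy as np
p,ph,s=cur(); d=p[:2]-[572.2,46.8]
print("press x,y",round(.986*d[0]-.166*d[1],1),round(.166*d[0]+.986*d[1],1),"z",p[2].round(1),"phi",round(ph,3),"F",s["wrist_force"].round(1),s["time_s"])
E
python3 pp.py
```

```text
press x,y 0.5 151.3 z 190.0 phi 1.405 F [1.  0.7 0.9] 24.6833
```

>>> servo_tool:
  motion:
    - [0,0,0,25,0]
    - [0,0,0,25,0]
    - [0,0,0,10,0]
    - [0,0,0,0,0]
    - [0,0,0,0,0]

```text
time_s: 25.1
tcp_pos: [0.5984, 0.1949, 0.1305]
ee_rot: [-0.0, 0.764, 0.645, -0.0]
wrist_force: [0.6, 0.2, 0.1]
opening: 0.0002
finger_force: 0.0
```

>>> servo_tool:
  motion:
    - [0,-10,0,0,0]
    - [0,-10,0,0,0]
    - [0,-10,0,0,0]
    - [0,-10,0,0,0]
    - [0,-5,0,0,0]
    - [0,0,0,0,0]
    - [0,0,0,0,0]

```text
time_s: 25.68
tcp_pos: [0.5917, 0.1506, 0.1319]
ee_rot: [0.001, 0.764, 0.646, 0.001]
wrist_force: [0.9, -0.1, 3.1]
opening: -0.0
finger_force: 1.5
```

```bash
python3 - <<'E'
import pp
from h import *
out=[]
for n,s in (("top",(190,150)),("scene",(250,120))):
    f=cam(n)["frame"]; out.append(cv2.resize(f[s[1]:s[1]+70,s[0]:s[0]+80],None,fx=5,fy=5,interpolation=cv2.INTER_CUBIC))
cv2.imwrite("pics/t6.png",np.hstack(out))
E
```

```text
press x,y 2.0 105.6 z 131.9 phi 1.403 F [ 0.9 -0.1  3.1] 25.6833
```

View pics/t6.png

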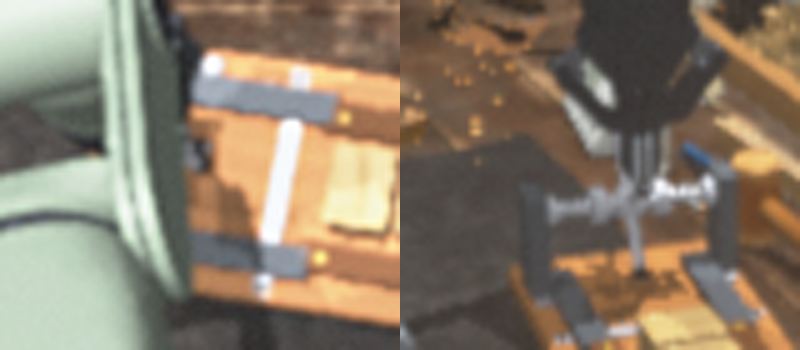

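>>> servo_tool:
  motion:
    - [0,0,0,-24,0]
    - [0,0,0,-24,0]
    - [0,39,0,0,0]
    - [0,39,0,0,0]
    - [0,0,0,0,0]
    - [0,0,0,24,0]
    - [0,0,0,24,0]
    - [0,0,0,0,0]

```text
time_s: 26.45
tcp_pos: [0.6001, 0.2273, 0.1248]
ee_rot: [-0.002, 0.763, 0.646, -0.006]
wrist_force: [-1.4, 0.2, -0.5]
opening: -0.0
finger_force: 0.0
```

>>> servo_tool:
  motion:
    - [0,-13,0,0,0]
    - [0,-13,0,0,0]
    - [0,-13,0,0,0]
    - [0,-13,0,0,0]
    - [0,-13,0,0,0]
    - [0,-13,0,0,0]
    - [0,0,0,0,0]

```text
time_s: 27.03
tcp_pos: [0.5916, 0.1493, 0.1326]
ee_rot: [0.001, 0.764, 0.645, 0.001]
wrist_force: [-0.1, -0.3, 2.0]
opening: -0.0003
finger_force: 0.8
```

```bash
python3 - <<'E'
import pp
from h import *
out=[]
for n,s in (("top",(190,150)),("scene",(250,120))):
    f=cam(n)["frame"]; out.append(cv2.resize(f[s[1]:s[1]+70,s[0]:s[0]+80],None,fx=5,fy=5,interpolation=cv2.INTER_CUBIC))
cv2.imwrite("pics/t7.png",np.hstack(out))
E
```

```text
press x,y 2.1 104.3 z 132.6 phi 1.402 F [-0.1 -0.3  2. ] 27.0333
```

View pics/t7.png

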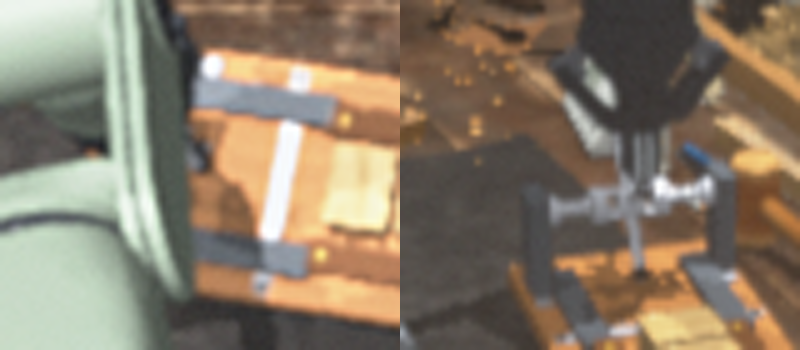

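>>> servo_tool:
  motion:
    - [0,0,-1,-24,0]
    - [0,0,-1,-24,0]
    - [0,39,0,0,0]
    - [0,40,0,0,0]
    - [0,0,0,0,0]
    - [0,0,0,24,0]
    - [0,0,0,24,0]
    - [0,0,0,0,0]

```text
time_s: 27.8
tcp_pos: [0.5989, 0.2289, 0.1256]
ee_rot: [-0.002, 0.763, 0.646, -0.005]
wrist_force: [-1.0, -0.0, -0.7]
opening: 0.0
finger_force: 0.0
```

>>> servo_tool:
  motion:
    - [0,-13,0,0,0]
    - [0,-13,0,0,0]
    - [0,-13,0,0,0]
    - [0,-13,0,0,0]
    - [0,-13,0,0,0]
    - [0,-13,0,0,0]
    - [0,0,0,0,0]

```text
time_s: 28.38
tcp_pos: [0.5899, 0.1507, 0.1328]
ee_rot: [0.001, 0.764, 0.645, 0.002]
wrist_force: [-0.4, -0.0, 1.7]
opening: 0.0001
finger_force: 0.8
```

>>> servo_tool:
  motion:
    - [0,0,0,-24,0]
    - [0,0,0,-24,0]
    - [0,39,0,0,0]
    - [0,40,0,0,0]
    - [0,0,0,0,0]
    - [0,0,0,24,0]
    - [0,0,0,24,0]
    - [0,0,0,0,0]

```text
time_s: 29.05
tcp_pos: [0.5994, 0.2293, 0.1265]
ee_rot: [-0.001, 0.763, 0.646, -0.004]
wrist_force: [-1.0, -0.5, -1.3]
opening: 0.0002
finger_force: 0.0
```

>>> servo_tool:
  motion:
    - [0,-13,0,0,0]
    - [0,-13,0,0,0]
    - [0,-13,0,0,0]
    - [0,-13,0,0,0]
    - [0,-13,0,0,0]
    - [0,-13,0,0,0]
    - [0,0,0,0,0]

```text
time_s: 29.63
tcp_pos: [0.5903, 0.1515, 0.1332]
ee_rot: [0.001, 0.764, 0.645, 0.002]
wrist_force: [0.7, 1.0, 1.8]
opening: 0.0
finger_force: 0.8
```

```bash
python3 pp.py
```

```text
press x,y 0.5 106.3 z 133.2 phi 1.402 F [0.7 1.  1.8] 29.6333
```

>>> servo_tool:
  motion:
    - [0,0,0,-24,0]
    - [0,0,0,-24,0]
    - [0,39,0,0,0]
    - [0,40,0,0,0]
    - [0,0,0,0,0]
    - [0,0,0,24,0]
    - [0,0,0,26,0]
    - [0,0,0,0,0]

```text
time_s: 30.3
tcp_pos: [0.5996, 0.2301, 0.1245]
ee_rot: [-0.001, 0.763, 0.646, -0.004]
wrist_force: [-1.5, 0.3, -0.2]
opening: -0.0001
finger_force: 0.0
```

>>> servo_tool:
  motion:
    - [0,-13,0,0,0]
    - [0,-13,0,0,0]
    - [0,-13,0,0,0]
    - [0,-13,0,0,0]
    - [0,-13,0,0,0]
    - [0,-14,0,0,0]
    - [0,0,0,0,0]

```text
time_s: 30.88
tcp_pos: [0.5905, 0.1516, 0.1315]
ee_rot: [0.002, 0.764, 0.645, 0.002]
wrist_force: [1.1, -0.9, 2.6]
opening: 0.0001
finger_force: 1.0
```

>>> servo_tool:
  motion:
    - [0,0,0,-24,0]
    - [0,0,0,-24,0]
    - [0,39,0,0,0]
    - [0,40,0,0,0]
    - [0,0,0,0,0]
    - [0,0,0,24,0]
    - [0,0,0,24,0]
    - [0,0,0,0,0]

```text
time_s: 31.55
tcp_pos: [0.5998, 0.2302, 0.1249]
ee_rot: [-0.001, 0.763, 0.646, -0.004]
wrist_force: [-1.5, -0.3, -0.7]
opening: 0.0001
finger_force: 0.0
```

>>> servo_tool:
  motion:
    - [0,-13,0,0,0]
    - [0,-13,0,0,0]
    - [0,-13,0,0,0]
    - [0,-13,0,0,0]
    - [0,-13,0,0,0]
    - [0,-14,0,0,0]
    - [0,0,0,0,0]

```text
time_s: 32.13
tcp_pos: [0.5905, 0.1514, 0.1314]
ee_rot: [0.002, 0.764, 0.645, 0.002]
wrist_force: [0.1, -0.1, 2.4]
opening: 0.0003
finger_force: 0.9
```

```bash
python3 - <<'E'
import pp
from h import *
out=[]
for n,s in (("top",(220,140)),("scene",(250,120))):
    f=cam(n)["frame"]; out.append(cv2.resize(f[s[1]:s[1]+95,s[0]:s[0]+90],None,fx=4.4,fy=4.4,interpolation=cv2.INTER_CUBIC))
cv2.imwrite("pics/t8.png",np.hstack(out))
E
```

```text
press x,y 0.6 106.2 z 131.4 phi 1.402 F [ 0.1 -0.1  2.4] 32.1333
```

View pics/t8.png

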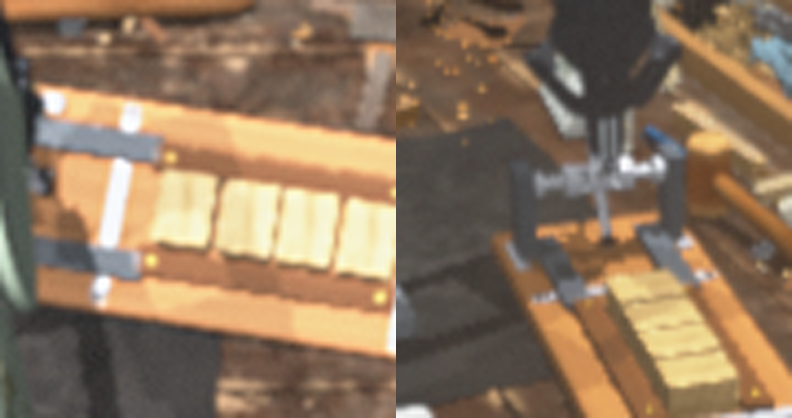

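>>> servo_tool:
  motion:
    - [0,0,0,-24,0]
    - [0,0,0,-24,0]
    - [0,39,0,0,0]
    - [0,40,0,0,0]
    - [0,0,0,0,0]
    - [0,0,0,24,0]
    - [0,0,0,24,0]
    - [0,0,0,0,0]

```text
time_s: 32.9
tcp_pos: [0.5992, 0.2308, 0.1238]
ee_rot: [-0.001, 0.763, 0.646, -0.005]
wrist_force: [-1.0, -0.2, -0.4]
opening: 0.0001
finger_force: 0.0
```

>>> servo_tool:
  motion:
    - [0,-13,0,0,0]
    - [0,-13,0,0,0]
    - [0,-13,0,0,0]
    - [0,-13,0,0,0]
    - [0,-13,0,0,0]
    - [0,-14,0,0,0]
    - [0,0,0,0,0]

```text
time_s: 33.48
tcp_pos: [0.5903, 0.1517, 0.1311]
ee_rot: [0.001, 0.764, 0.645, 0.002]
wrist_force: [0.7, 0.8, 1.2]
opening: -0.0004
finger_force: 0.9
```

>>> servo_tool:
  motion:
    - [0,0,0,-24,0]
    - [0,0,0,-24,0]
    - [0,39,0,0,0]
    - [0,40,0,0,0]
    - [0,0,0,0,0]
    - [0,0,0,24,0]
    - [0,0,0,24,0]
    - [0,0,0,0,0]

```text
time_s: 34.15
tcp_pos: [0.5997, 0.2302, 0.1247]
ee_rot: [-0.001, 0.763, 0.646, -0.004]
wrist_force: [-0.3, -0.5, -1.0]
opening: 0.0003
finger_force: 0.0
```

>>> servo_tool:
  motion:
    - [0,-13,0,0,0]
    - [0,-13,0,0,0]
    - [0,-13,0,0,0]
    - [0,-6,0,0,0]
    - [0,0,0,0,0]

```text
time_s: 34.57
tcp_pos: [0.5964, 0.1864, 0.1315]
ee_rot: [0.001, 0.764, 0.645, 0.003]
wrist_force: [0.9, 2.7, 3.3]
opening: -0.0
finger_force: 1.5
```

>>> servo_tool:
  motion:
    - [0,-4,0,0,0]
    - [0,0,0,0,0]

```text
time_s: 34.73
tcp_pos: [0.5959, 0.1842, 0.1311]
ee_rot: [0.0, 0.764, 0.645, 0.003]
wrist_force: [2.0, 5.6, 5.9]
opening: 0.0002
finger_force: 3.5
```

>>> servo_tool:
  motion:
    - [0,-4,0,0,0]
    - [0,0,0,0,0]

```text
time_s: 34.9
tcp_pos: [0.5954, 0.1813, 0.1309]
ee_rot: [0.0, 0.764, 0.645, 0.004]
wrist_force: [2.1, 8.9, 4.9]
opening: 0.0003
finger_force: 4.9
```

```bash
python3 pp.py
```

```text
press x,y 0.6 136.5 z 130.9 phi 1.403 F [2.1 8.9 4.9] 34.9
```

>>> servo_tool:
  motion:
    - [0,-4,0,0,0]
    - [0,0,0,0,0]
    - [0,0,0,0,0]

```text
time_s: 35.15
tcp_pos: [0.5949, 0.1783, 0.1305]
ee_rot: [-0.0, 0.764, 0.645, 0.005]
wrist_force: [2.2, 11.0, 2.7]
opening: 0.0001
finger_force: 5.7
```

>>> servo_tool:
  motion:
    - [0,-4,0,0,0]
    - [0,0,0,0,0]
    - [0,0,0,0,0]

```text
time_s: 35.4
tcp_pos: [0.5947, 0.1768, 0.1306]
ee_rot: [-0.002, 0.764, 0.645, 0.007]
wrist_force: [2.5, 18.1, 0.6]
opening: -0.0001
finger_force: 8.8
```

```bash
python3 pp.py
```

```text
press x,y 0.6 132.0 z 130.6 phi 1.402 F [ 2.5 18.1  0.6] 35.4
```

>>> servo_tool:
  motion:
    - [0,-4,0,0,0]
    - [0,0,0,0,0]
    - [0,0,0,0,0]

```text
time_s: 35.65
tcp_pos: [0.5946, 0.1762, 0.1307]
ee_rot: [-0.004, 0.765, 0.644, 0.009]
wrist_force: [3.5, 28.8, -0.8]
opening: 0.0004
finger_force: 12.9
```

>>> servo_tool:
  motion:
    - [0,-4,0,0,0]
    - [0,0,0,0,0]
    - [0,0,0,0,0]

```text
time_s: 35.9
tcp_pos: [0.5946, 0.1754, 0.131]
ee_rot: [-0.005, 0.765, 0.644, 0.012]
wrist_force: [4.9, 37.6, -2.6]
opening: 0.0002
finger_force: 17.5
```

```bash
python3 pp.py
```

```text
press x,y 0.8 130.5 z 131.0 phi 1.399 F [ 4.9 37.6 -2.6] 35.9
```

>>> servo_tool:
  motion:
    - [0,12,0,0,0]
    - [0,8,0,0,0]
    - [0,0,0,0,0]
    - [0,0,0,-25,0]
    - [0,0,0,-35,0]
    - [0,0,0,-10,0]
    - [0,-30,-30,0,0.1]
    - [0,-30,-30,0,0.1]

```text
time_s: 36.57
tcp_pos: [0.5245, 0.1369, 0.1986]
ee_rot: [0.001, 0.825, 0.564, 0.0]
wrist_force: [-0.5, -1.2, -0.8]
opening: 0.0002
finger_force: 0.0
```

>>> servo_tool:
  motion:
    - [0,-25,-30,0,0.1]
    - [0,-25,-30,0,0.1]
    - [0,-25,-30,0,0.1]
    - [0,-25,-30,0,0.1]
    - [0,-25,-30,0,0.1]
    - [0,-25,-30,0,0.1]
    - [0,-25,-20,0,0.1]
    - [0,0,0,0,0]

```text
time_s: 37.23
tcp_pos: [0.2551, 0.1205, 0.197]
ee_rot: [0.001, 0.969, 0.248, -0.003]
wrist_force: [-0.0, 0.1, 0.1]
opening: -0.0
finger_force: 0.0
```

```bash
python3 - <<'E'
import pp
from h import *
print(get_state()["tcp_pos"])
out=[]
for n,s in (("top",(180,150)),("scene",(220,120))):
    c=cam(n); f=c["frame"]; out.append(cv2.resize(f[s[1]:s[1]+125,s[0]:s[0]+130],None,fx=3.05,fy=3.05,interpolation=cv2.INTER_CUBIC))
    for l in("round_key_top","square_key_top","bar_key_top"):
        print(n,l,[(round(r["p"],2),np.round(r["uv"],1).tolist(),at_z(c,r["uv"],.03)[:2].round(4)) for r in tip_of(l,n) if r["p"]>.2])
    r=masks_of("timer",n)
    if r: print("timer",r[0]["p"],np.round(fit([(c,np.array(r[0]["mask"]))],(.385,.2),.066,.158,0,.022,(0,-.2)),4))
    print([r["uv"] for r in tip_of("turnbuckle_axis",n)], bars(c,.42))
    print("predkeys",[px(c,[x,y,.03]).round(1) for x,y in((.3787,.2052),(.3754,.1553),(.3820,.2551))])
cv2.imwrite("pics/t9.png",np.hstack(out))
E
```

```text
press x,y -324.9 20.0 z 197.0 phi 0.502 F [-0.   0.1  0.1] 37.2333
[0.25510329 0.12049547 0.19703428]
top round_key_top [(0.45, [210.8, 246.3], array([0.3831, 0.2052])), (0.3, [260.2, 188.8], array([0.5674, 0.0509]))]
top square_key_top [(0.61, [225.4, 246.6], array([0.3819, 0.1587])), (0.23, [306.2, 192.7], array([ 0.5538, -0.0978]))]
top bar_key_top [(0.55, [192.5, 245.4], array([0.3863, 0.2635]))]
timer 0.97 [ 0.3896  0.2052 -0.0407  0.0789]
[[220.2, 180.3], [194.7, 246.3]] [[222.2, 176.1], [235.4, 181.8], [215.4, 179.9], [201.5, 174.2]]
predkeys [array([210.8, 247.7]), array([226.4, 248.7]), array([195.1, 246.7])]
scene round_key_top [(0.49, [239.2, 179.4], array([0.3955, 0.212 ]))]
scene square_key_top [(0.49, [241.5, 187.2], array([0.383 , 0.1521]))]
scene bar_key_top [(0.54, [233.6, 175.2], array([0.3886, 0.2527]))]
timer 0.84 [ 0.3914  0.2032 -0.0966  0.1173]
[[292.9, 160.2]] [[296.3, 149.3], [298.6, 171.2], [293.6, 169.8], [291.2, 148.8]]
predkeys [array([235.3, 181.1]), array([239.1, 187.3]), array([231.6, 175.3])]
```

View pics/t9.png

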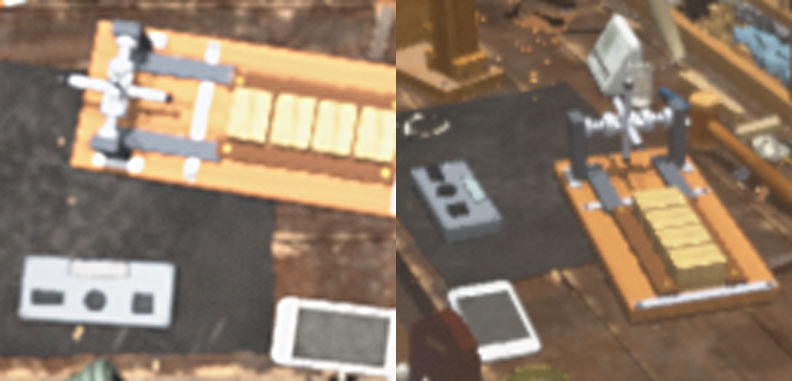

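```bash
python3 - <<'E'
from h import *
out=[]
for n in("scene","top"):
    c=cam(n); f=c["frame"]; u,v=px(c,P(0,.13,.08)).astype(int)
    k=9; w=22; im=cv2.resize(f[v-w-4:v+w+4,u-w:u+w],None,fx=k,fy=k,interpolation=cv2.INTER_CUBIC)
    for th,col in((0,(0,255,0)),(.42,(0,0,255))):
        for b in bars(c,th,.058): cv2.circle(im,tuple(int(round((q+.5-o)*k)) for q,o in zip(b,(u-w,v-w-4))),5,col,1)
    out.append(im)
cv2.imwrite("pics/t10.png",np.hstack(out))
# jaw gap from top view: profile across x at press y=-.068 ... sample colours
c=cam("top"); f=cv2.cvtColor(c["frame"],cv2.COLOR_BGR2HSV)
E
```

```text
(no output)
```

View pics/t10.png

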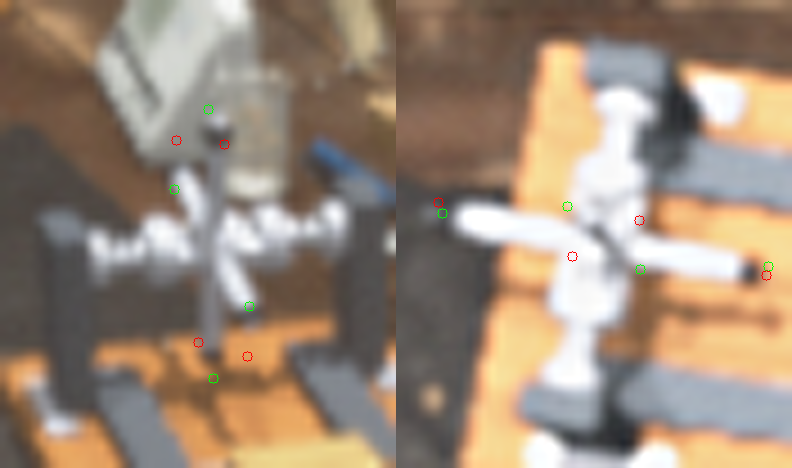

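```bash
python3 - <<'E'
from plan import *
from h import P
a=P(0,.155,.2)*1000
plan([(*a[:2],200,1.404,0)])
E
```

```text
[[0, 33, 9, 0, -0.09], [0, 32, 12, 0, -0.09], [0, 31, 15, 0, -0.09], [0, 29, 18, 0, -0.09], [0, 28, 21, 0, -0.09], [0, 26, 23, 0, -0.09], [0, 23, 25, 0, -0.09], [0, 21, 27, -1, -0.09]]
[[0, 19, 30, 0, -0.09], [0, 16, 31, -1, -0.09]]
end [598.5 199.9 200.2] 1.404
```

>>> servo_tool:
  motion:
    - [0,33,9,0,-0.09]
    - [0,32,12,0,-0.09]
    - [0,31,15,0,-0.09]
    - [0,29,18,0,-0.09]
    - [0,28,21,0,-0.09]
    - [0,26,23,0,-0.09]
    - [0,23,25,0,-0.09]
    - [0,21,27,-1,-0.09]

```text
time_s: 38.65
tcp_pos: [0.5311, 0.1849, 0.1987]
ee_rot: [-0.0, 0.817, 0.576, -0.001]
wrist_force: [1.0, -0.8, 0.8]
opening: -0.0003
finger_force: 0.0
```

>>> servo_tool:
  motion:
    - [0,19,30,0,-0.09]
    - [0,16,31,-1,-0.09]
    - [0,0,0,0,0]
    - [0,0,0,0,0]
    - [0,0,0,0,0]

```text
time_s: 39.07
tcp_pos: [0.5976, 0.1997, 0.1995]
ee_rot: [-0.0, 0.764, 0.645, -0.001]
wrist_force: [0.5, 0.0, -0.1]
opening: -0.0001
finger_force: 0.0
```

```bash
python3 pp.py
```

```text
press x,y -0.4 155.0 z 199.5 phi 1.403 F [ 0.5  0.  -0.1] 39.0667
```

>>> servo_tool:
  motion:
    - [0,0,0,25,0]
    - [0,0,0,25,0]
    - [0,-6,0,4,0]
    - [0,-4,0,0,0]
    - [0,0,0,0,0]
    - [0,0,0,0,0]

```text
time_s: 39.57
tcp_pos: [0.5973, 0.1899, 0.1482]
ee_rot: [0.001, 0.764, 0.645, 0.001]
wrist_force: [-1.0, -0.1, 0.2]
opening: 0.0005
finger_force: 0.0
```

>>> servo_tool:
  motion:
    - [0,-3,0,0,0]
    - [0,0,0,0,0]

```text
time_s: 39.73
tcp_pos: [0.5967, 0.1868, 0.1477]
ee_rot: [0.001, 0.764, 0.646, 0.001]
wrist_force: [-0.1, 0.1, -0.3]
opening: 0.0003
finger_force: 0.0
```

>>> servo_tool:
  motion:
    - [0,-3,0,0,0]
    - [0,0,0,0,0]

```text
time_s: 39.9
tcp_pos: [0.596, 0.1841, 0.1469]
ee_rot: [0.0, 0.764, 0.646, 0.001]
wrist_force: [0.0, 0.2, 0.5]
opening: 0.0
finger_force: 0.1
```

>>> servo_tool:
  motion:
    - [0,-3,0,0,0]
    - [0,0,0,0,0]

```text
time_s: 40.07
tcp_pos: [0.5957, 0.182, 0.1467]
ee_rot: [-0.0, 0.764, 0.645, 0.001]
wrist_force: [-0.6, 4.2, 1.8]
opening: -0.0
finger_force: 2.1
```

>>> servo_tool:
  motion:
    - [0,-3,0,0,0]
    - [0,0,0,0,0]

```text
time_s: 40.23
tcp_pos: [0.5952, 0.1792, 0.1464]
ee_rot: [-0.0, 0.764, 0.645, 0.001]
wrist_force: [1.3, 5.8, -0.5]
opening: 0.0
finger_force: 2.5
```

```bash
python3 pp.py
```

```text
press x,y 0.7 134.4 z 146.4 phi 1.403 F [ 1.3  5.8 -0.5] 40.2333
```

>>> servo_tool:
  motion:
    - [0,-3,0,0,0]
    - [0,0,0,0,0]

```text
time_s: 40.4
tcp_pos: [0.5948, 0.1767, 0.1461]
ee_rot: [-0.001, 0.764, 0.645, 0.002]
wrist_force: [1.2, 5.9, -1.6]
opening: 0.0001
finger_force: 3.0
```

>>> servo_tool:
  motion:
    - [0,-3,0,0,0]
    - [0,0,0,0,0]

```text
time_s: 40.57
tcp_pos: [0.5943, 0.1741, 0.146]
ee_rot: [-0.001, 0.764, 0.645, 0.002]
wrist_force: [1.9, 8.4, -3.1]
opening: -0.0
finger_force: 3.5
```

>>> servo_tool:
  motion:
    - [0,-3,0,0,0]
    - [0,0,0,0,0]

```text
time_s: 40.73
tcp_pos: [0.5939, 0.1715, 0.1459]
ee_rot: [-0.001, 0.764, 0.645, 0.002]
wrist_force: [1.8, 8.7, -3.5]
opening: 0.0001
finger_force: 4.2
```

>>> servo_tool:
  motion:
    - [0,-3,0,0,0]
    - [0,0,0,0,0]

```text
time_s: 40.9
tcp_pos: [0.5939, 0.1707, 0.146]
ee_rot: [-0.002, 0.764, 0.645, 0.004]
wrist_force: [3.0, 14.8, -4.5]
opening: -0.0001
finger_force: 7.3
```

>>> servo_tool:
  motion:
    - [0,-3,0,0,0]
    - [0,0,0,0,0]

```text
time_s: 41.07
tcp_pos: [0.5938, 0.1703, 0.1461]
ee_rot: [-0.004, 0.765, 0.645, 0.006]
wrist_force: [3.7, 22.6, -5.9]
opening: 0.0002
finger_force: 10.9
```

```bash
python3 pp.py
```

```text
press x,y 0.8 125.4 z 146.1 phi 1.401 F [ 3.7 22.6 -5.9] 41.0667
```

>>> servo_tool:
  motion:
    - [0,3,0,0,0]
    - [0,3,0,0,0]
    - [0,0,0,0,0]

```text
time_s: 41.32
tcp_pos: [0.5939, 0.1715, 0.1461]
ee_rot: [-0.001, 0.763, 0.646, 0.002]
wrist_force: [2.4, 7.5, -0.4]
opening: -0.0001
finger_force: 3.7
```

>>> servo_tool:
  motion:
    - [0,2,0,0,0]
    - [0,0,0,0,0]

```text
time_s: 41.48
tcp_pos: [0.5941, 0.1724, 0.1463]
ee_rot: [-0.0, 0.764, 0.646, 0.001]
wrist_force: [1.8, 5.0, -0.6]
opening: -0.0001
finger_force: 2.9
```

>>> servo_tool:
  motion:
    - [0,2,0,0,0]
    - [0,0,0,0,0]

```text
time_s: 41.65
tcp_pos: [0.5943, 0.1736, 0.1466]
ee_rot: [0.0, 0.764, 0.646, 0.0]
wrist_force: [1.3, 4.1, 0.8]
opening: 0.0005
finger_force: 2.2
```

>>> servo_tool:
  motion:
    - [0,2,0,0,0]
    - [0,0,0,0,0]

```text
time_s: 41.82
tcp_pos: [0.5944, 0.1752, 0.1466]
ee_rot: [0.0, 0.764, 0.646, 0.0]
wrist_force: [1.0, 2.4, 2.5]
opening: 0.0001
finger_force: 1.6
```

>>> servo_tool:
  motion:
    - [0,2,0,0,0]
    - [0,0,0,0,0]
    - [0,0,0,0,0]

```text
time_s: 42.07
tcp_pos: [0.5946, 0.1772, 0.1464]
ee_rot: [0.0, 0.764, 0.646, -0.0]
wrist_force: [0.8, 2.2, 2.1]
opening: 0.0002
finger_force: 1.3
```

```bash
python3 pp.py
```

```text
press x,y 0.4 132.2 z 146.4 phi 1.404 F [0.8 2.2 2.1] 42.0667
```

>>> servo_tool:
  motion:
    - [0,1,0,0,0]
    - [0,0,0,0,0]
    - [0,1,0,0,0]
    - [0,0,0,0,0]
    - [0,1,0,0,0]
    - [0,0,0,0,0]

```text
time_s: 42.57
tcp_pos: [0.5949, 0.1802, 0.1461]
ee_rot: [-0.0, 0.764, 0.646, -0.0]
wrist_force: [0.6, 1.1, 0.9]
opening: -0.0003
finger_force: 0.7
```

>>> servo_tool:
  motion:
    - [0,1,0,0,0]
    - [0,0,0,0,0]
    - [0,1,0,0,0]
    - [0,0,0,0,0]
    - [0,1,0,0,0]
    - [0,0,0,0,0]

```text
time_s: 43.07
tcp_pos: [0.5955, 0.1832, 0.1461]
ee_rot: [0.0, 0.764, 0.646, -0.0]
wrist_force: [-0.0, 0.5, 0.5]
opening: -0.0004
finger_force: 0.2
```

```bash
python3 pp.py
```

```text
press x,y 0.3 138.3 z 146.1 phi 1.404 F [-0.   0.5  0.5] 43.0667
```

>>> servo_tool:
  motion:
    - [0,0,0,-20,0]
    - [0,0,0,-25,0]
    - [0,0,0,-20,0]
    - [0,0,0,0,0]

```text
time_s: 43.4
tcp_pos: [0.5977, 0.1836, 0.2158]
ee_rot: [0.002, 0.764, 0.646, 0.004]
wrist_force: [0.8, -0.0, 1.1]
opening: 0.0002
finger_force: 0.0
```

```bash
python3 - <<'E'
from plan import *
s=plan([(378.7,205.2,200,1.404,0),(378.7,205.2,75,1.404,0)])
E
```

```text
[[0, -2, -31, 2, -0.0], [0, -2, -31, 2, -0.0], [0, -2, -32, 2, -0.0], [0, -2, -31, 2, -0.0], [0, -2, -32, 3, -0.0], [0, -3, -31, 2, -0.0], [0, -2, -32, 3, -0.0], [0, 0, 0, 31, -0.0]]
[[0, 0, 0, 31, -0.0], [0, 0, 0, 31, -0.0], [0, 0, 0, 32, -0.0]]
end [378.2 205.4  74.8] 1.404
```

>>> servo_tool:
  motion:
    - [0,-2,-31,2,0]
    - [0,-2,-31,2,0]
    - [0,-2,-32,2,0]
    - [0,-2,-31,2,0]
    - [0,-2,-32,3,0]
    - [0,-3,-31,2,0]
    - [0,-2,-32,3,0]
    - [0,0,0,0,0]

```text
time_s: 44.07
tcp_pos: [0.3696, 0.2035, 0.1936]
ee_rot: [-0.001, 0.763, 0.646, -0.004]
wrist_force: [0.0, 0.6, -0.1]
opening: -0.0002
finger_force: 0.0
```

>>> servo_tool:
  motion:
    - [0,0,0,31,0]
    - [0,0,0,31,0]
    - [0,0,0,31,0]
    - [0,0,0,31,0]
    - [0,0,0,0,0]
    - [0,0,0,0,0]
    - [0,0,0,0,0]

```text
time_s: 44.65
tcp_pos: [0.3771, 0.2052, 0.0722]
ee_rot: [0.0, 0.764, 0.646, 0.001]
wrist_force: [0.4, 0.0, -0.1]
opening: -0.0002
finger_force: 0.0
```

```bash
python3 - <<'E'
from plan import *
from h import *
print(cur()[:2])
c=cam("top")
S=cv2.cvtColor(c["frame"],cv2.COLOR_BGR2HSV)
plan([(378.7,205.2,75,1.404,0)])
E
```

```text
(array([377.0820578 , 205.24065893,  72.16649359]), np.float64(1.4037792020560769))
[[0, 0, 1, -2, -0.0]]
end [378.4 205.3  74.7] 1.404
```

>>> servo_tool:
  motion:
    - [0,0,1,10,0]
    - [0,0,0,6,0]
    - [0,0,0,3,0]
    - [0,0,0,2,0]
    - [0,0,0,0,0]
    - [0,0,0,0,0]

```text
time_s: 45.2
tcp_pos: [0.3779, 0.2051, 0.051]
ee_rot: [0.0, 0.764, 0.646, 0.001]
wrist_force: [0.6, -0.0, 3.6]
opening: -0.0002
finger_force: 1.6
```

>>> servo_tool:
  motion:
    - [0,0,0,2,0]
    - [0,0,0,1,0]
    - [0,0,0,0,0]
    - [0,0,0,0,0]

```text
time_s: 45.53
tcp_pos: [0.3779, 0.2051, 0.0494]
ee_rot: [0.0, 0.764, 0.646, 0.001]
wrist_force: [-3.3, -2.3, 22.8]
opening: 0.0003
finger_force: 11.8
```

>>> servo_tool:
  motion:
    - [0,0,0,-13,0]
    - [0,0,0,-13,0]
    - [0,-25,3,0,0]
    - [0,-25,3,0,0]
    - [0,0,0,0,0]
    - [0,0,0,0,0]
    - [0,0,0,0,0]

```text
time_s: 46.12
tcp_pos: [0.3748, 0.1546, 0.0733]
ee_rot: [-0.0, 0.764, 0.645, 0.0]
wrist_force: [1.0, 0.7, -0.1]
opening: 0.0
finger_force: 0.0
```

```bash
python3 -c "
from plan import *
print(cur()[:2])"
```

```text
(array([374.81491574, 154.61469505,  73.28274224]), np.float64(1.4031754551363558))
```

>>> servo_tool:
  motion:
    - [0,1,0,10,0]
    - [0,0,0,6,0]
    - [0,0,0,3,0]
    - [0,0,0,3,0]
    - [0,0,0,2,0]
    - [0,0,0,0,0]
    - [0,0,0,0,0]

```text
time_s: 46.7
tcp_pos: [0.3747, 0.1559, 0.0499]
ee_rot: [-0.0, 0.764, 0.646, 0.0]
wrist_force: [-3.5, 2.5, 9.8]
opening: 0.0002
finger_force: 4.7
```

>>> servo_tool:
  motion:
    - [0,0,0,1,0]
    - [0,0,0,0,0]
    - [0,0,0,0,0]

```text
time_s: 46.95
tcp_pos: [0.3747, 0.1559, 0.0496]
ee_rot: [-0.0, 0.764, 0.646, 0.0]
wrist_force: [-4.6, 2.0, 17.8]
opening: -0.0001
finger_force: 9.2
```

>>> servo_tool:
  motion:
    - [0,0,0,-13,0]
    - [0,0,0,-13,0]
    - [0,33,-3,0,0]
    - [0,33,-3,0,0]
    - [0,33,-3,0,0]
    - [0,0,0,0,0]
    - [0,0,0,0,0]
    - [0,0,0,0,0]

```text
time_s: 47.62
tcp_pos: [0.3817, 0.254, 0.0739]
ee_rot: [0.0, 0.763, 0.646, -0.001]
wrist_force: [0.9, 0.3, -0.8]
opening: -0.0002
finger_force: 0.0
```

```bash
python3 -c "
from plan import *
print(cur()[:2])"
```

```text
(array([381.74096726, 254.04955551,  73.87860994]), np.float64(1.404732277394382))
```

>>> servo_tool:
  motion:
    - [0,1,0,10,0]
    - [0,0,0,6,0]
    - [0,0,0,3,0]
    - [0,0,0,3,0]
    - [0,0,0,2,0]
    - [0,0,0,0,0]
    - [0,0,0,0,0]

```text
time_s: 48.2
tcp_pos: [0.3823, 0.2548, 0.0504]
ee_rot: [0.0, 0.764, 0.646, -0.001]
wrist_force: [-2.3, -3.1, 3.1]
opening: 0.0
finger_force: 1.8
```

>>> servo_tool:
  motion:
    - [0,0,0,1,0]
    - [0,0,0,1,0]
    - [0,0,0,0,0]
    - [0,0,0,0,0]

```text
time_s: 48.53
tcp_pos: [0.3824, 0.2551, 0.0496]
ee_rot: [0.0, 0.764, 0.646, -0.0]
wrist_force: [-4.2, -5.1, 17.0]
opening: 0.0001
finger_force: 8.5
```

>>> servo_tool:
  motion:
    - [0,0,0,-15,0]
    - [0,0,0,-20,0]
    - [0,0,0,-30,0]
    - [0,-25,-25,-30,0]
    - [0,-25,-25,-30,0]
    - [0,-25,-15,0,0]
    - [0,0,0,0,0]
    - [0,0,0,0,0]

```text
time_s: 49.2
tcp_pos: [0.3116, 0.1963, 0.1677]
ee_rot: [0.0, 0.764, 0.645, 0.001]
wrist_force: [0.9, 0.6, 0.7]
opening: -0.0002
finger_force: 0.0
```

```bash
python3 - <<'E'
from h import *
out=[]
for n,s in (("top",(190,145)),("scene",(260,125))):
    c=cam(n); f=c["frame"]; out.append(cv2.resize(f[s[1]:s[1]+100,s[0]:s[0]+ (128 if n=="top" else 100)],None,fx=3.5,fy=3.5,interpolation=cv2.INTER_CUBIC))
cv2.imwrite("pics/t11.png",np.hstack(out))
E
```

```text
(no output)
```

View pics/t11.png

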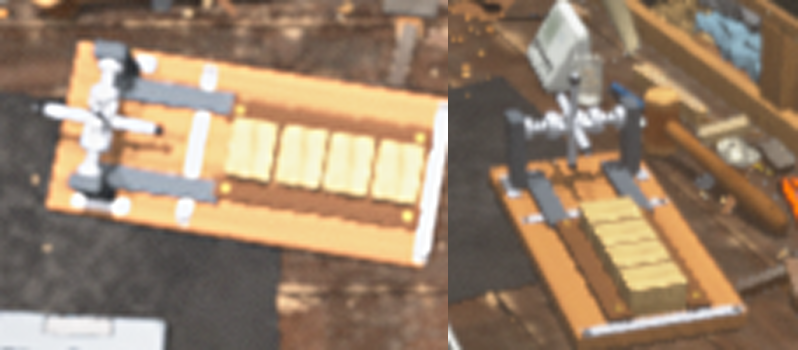

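```bash
python3 -c "
from cell import *
print(finish_job())"
```

```text
the job is handed in; nothing more can be done
None
```

I handed the job in: all four willow blocks lie flat between the jaws, and the round, square and oblong keys were pressed fully down in that order; the turnbuckle was turned to its hard stop twice, but sprang back each time to an estimated 12.75 rad (stop 12.99), with the jaws still appearing to grip every block in the last picture, and the glue and tin were never touched.

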